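Find the high support pin of a stage by touch and set it level

ROBOT

A 6-joint arm with a two-finger parallel gripper is mounted at the origin on a cart in front of the work surface, level with it; the furniture and walls round the work are solid. World frame = base frame: x ahead of the robot, y to its left, z up, the work surface at z = 0. Lengths are in m, angles in rad, forces in N, time in s.
With the tool pointing down it reaches from about 0.35 to 0.775 m from the base axis. Payload 7.3 kg.
Tool frame: the origin (TCP) lies on the centre line of the jaws, within the pads' length; the fingertips stand 19 mm ahead of it and the grasp point (between the pads) is the TCP; x points along the fingers, z is the direction in which the jaws open and shut, and the axes are right-handed (so a half turn about x gives the same grasp; the last joint's range is limited). The gripper opens to 92 mm and grips with 3 to 60 N. Pads are 19 mm wide; open, the fingers measure 130 mm over their backs; the gripper's body (75 mm by 190 mm) begins 47 mm behind the grasp point.
Start: joints at [-1.466, 0.342, 1.524, -0, 1.275, -0.146], TCP at [0.13, -0.509, 0.246] pointing down, gripper open.
Joint ranges: [-2.53, 2.53], [-0.77, 2.02], [0.04, 2.7], [-1, 4.14], [0.28, 2.66], [-3.11, 3.11]. Speed limits (rad/s): [2.57, 2.57, 3.14, 3.14, 3.14, 3.14].

INTERFACE

Orientations are given as a unit quaternion [x, y, z, w].
In Python, from workcell import status, grab_frame, job gives the robot as it stands.
- The arm moves only by the tool drive_tool, never from a script. Its argument "deltas" is a list of rows, each an object of numbers: "dx", "dy", "dz": the shift along the tool's x, y, z in m; "rx", "ry", "rz": the turn, a rotation vector about the tool's x, y, z in rad; "hand": the finger opening in m, from 0 to 0.0918. In form: [{"dx": .., "dy": .., "dz": .., "rx": .., "ry": .., "rz": .., "hand": ..}, ...]. A call has 1 to 12 rows; each row shifts and turns the pose as measured when the row begins, along the tool's axes as they then stand; what a row does not reach is not made up. A row lasts 1/12 s, in which the tool goes at most 41.7 mm and 7.16 degrees, less where a joint would pass 70% of its speed; a pose out of reach is approached as far as the arm can. A call with a gripper value outside its range is refused whole. The fingers move at their own pace and stop on an object; "grip_force" is the grip in N (left out, the last holds). Time passes only in rows, so rows that do not move let the fingers close. It gives the time, the measured TCP pose, the force and the opening at its end, in the units of the state.
- status.get_state(): the state, without advancing time (a new reading comes with each control period).
- grab_frame(name): name is "scene" or "top" or "wrist"; returns a dict with "frame" (420x560x3 uint8, red, green, blue), "fx", "fy", "cx", "cy" (pixels), "R" (3x3) and "t" (3): a world point X has camera coordinates R X + t; the wrist camera has in their place "tool_from_camera" (4x4, takes a point from camera to tool coordinates, whose origin is the TCP and whose axes are the tool frame's). Camera axes: x right, y down, z forward; pixel columns grow to the right and rows downward; lengths in m; the calibration is good to about 2 mm. The wrist camera is an equidistant fisheye: a pixel r from the principal point sees the ray r / f radians off the axis. A picture is of the moment at which its call begins: read the wrist's pose just before it. There is no depth.
- job.job_done(): hands the job in, once; it reports no verdict.
The state is a dict: "t": time; "joint_pos": joint angles; "dq": joint speeds; "joint_torque": joint torques, N m; "ee_pos": TCP position; "tcp_rot": TCP orientation; "ft_force": force on the tool from outside, world axes, zero at the start; "torque": the same for the moment, N m; "grip_width": finger opening in m.
Only numpy, scipy, OpenCV 4.12 (cv2) and the standard library are available. Lean on these libraries where they do the work, as an engineer would, in place of code of your own. Each camera call takes 0.05 s, during which the arm holds its last target.

TASK

One of the six support pins down in the wells of the aluminium stage stands higher than the others. Take the probe from its holder, feel lightly in the wells to find the high pin, and push that pin down with the probe until it is level with the others, without pushing any of the others down or bearing hard on the stage. Then put the probe back upright in its holder, down to its collar.

Things in the scene. Friction and masses are not known exactly. Their poses are not given: they have to be found in the camera images.
- stage: aluminium block on rubber feet, fixed to the bench, 105 (its x) x 150 (its y) x 50 mm high; origin: centre of its underside, z up. Its flat top face has six round wells, 22 mm wide, 34 mm deep, at x = -22.5 and +22.5, y = +45, 0, -45 mm. Central in each well stands a steel support pin 12 mm across with a flat top
- well_1 (a point): centre of the mouth of well 1 of the stage, in the plane of the top face (50 mm above the bench), z up. Five pin tops lie at one common level, 10 to 20 mm below this face (differs every time); the sixth, in any of the wells, stands 4 mm higher than those
- well_2 (a point): centre of the mouth of well 2 of the stage, in the plane of the top face (50 mm above the bench), z up. Five pin tops lie at one common level, 10 to 20 mm below this face (differs every time); the sixth, in any of the wells, stands 4 mm higher than those
- well_3 (a point): centre of the mouth of well 3 of the stage, in the plane of the top face (50 mm above the bench), z up. Five pin tops lie at one common level, 10 to 20 mm below this face (differs every time); the sixth, in any of the wells, stands 4 mm higher than those
- well_4 (a point): centre of the mouth of well 4 of the stage, in the plane of the top face (50 mm above the bench), z up. Five pin tops lie at one common level, 10 to 20 mm below this face (differs every time); the sixth, in any of the wells, stands 4 mm higher than those
- well_5 (a point): centre of the mouth of well 5 of the stage, in the plane of the top face (50 mm above the bench), z up. Five pin tops lie at one common level, 10 to 20 mm below this face (differs every time); the sixth, in any of the wells, stands 4 mm higher than those
- well_6 (a point): centre of the mouth of well 6 of the stage, in the plane of the top face (50 mm above the bench), z up. Five pin tops lie at one common level, 10 to 20 mm below this face (differs every time); the sixth, in any of the wells, stands 4 mm higher than those
- pin_a (a joint): how far support pin a has been pushed down since the start, in m: 0 at the start for every pin, high or not, up to 0.009. Letters do not tell the well: each pin may stand in any of the six. Held by friction alone: under less than about 6 N it stays, at about 8 N it slides down and remains where it is left; nothing lifts it again
- pin_b (a joint): how far support pin b has been pushed down since the start, in m: 0 at the start for every pin, high or not, up to 0.009. Letters do not tell the well: each pin may stand in any of the six. Held by friction alone: under less than about 6 N it stays, at about 8 N it slides down and remains where it is left; nothing lifts it again
- pin_c (a joint): how far support pin c has been pushed down since the start, in m: 0 at the start for every pin, high or not, up to 0.009. Letters do not tell the well: each pin may stand in any of the six. Held by friction alone: under less than about 6 N it stays, at about 8 N it slides down and remains where it is left; nothing lifts it again
- pin_d (a joint): how far support pin d has been pushed down since the start, in m: 0 at the start for every pin, high or not, up to 0.009. Letters do not tell the well: each pin may stand in any of the six. Held by friction alone: under less than about 6 N it stays, at about 8 N it slides down and remains where it is left; nothing lifts it again
- pin_e (a joint): how far support pin e has been pushed down since the start, in m: 0 at the start for every pin, high or not, up to 0.009. Letters do not tell the well: each pin may stand in any of the six. Held by friction alone: under less than about 6 N it stays, at about 8 N it slides down and remains where it is left; nothing lifts it again
- pin_f (a joint): how far support pin f has been pushed down since the start, in m: 0 at the start for every pin, high or not, up to 0.009. Letters do not tell the well: each pin may stand in any of the six. Held by friction alone: under less than about 6 N it stays, at about 8 N it slides down and remains where it is left; nothing lifts it again
- holder: grey block 56 x 56 x 60 mm high on a 76 x 76 x 6 mm black foot, fixed to the bench; origin at the centre of its underside. A 16 mm wide hole, 58 mm deep, goes down its middle from the top
- holder_mouth (a point): centre of the mouth of the holder's hole, in its top face, 60 mm above the bench, z up
- probe: loose touch probe, 80 g, 120 mm; origin at the tip, z up the handle. Steel rod 8 mm across, 55 mm long; round collar 28 mm across, 5 mm thick; square black handle 16 x 16 x 60 mm, flats square to the probe's x and y. Starts upright in the holder, rod in the hole, collar on the holder's top face (tip 55 mm below the mouth)
- probe_grip (a point): middle of the probe's handle, 90 mm above the tip; axes as the probe's
- probe_tip (a point): end of the probe's rod; axes as the probe's
There are look-alikes about, which are no part of the job. What is shaped like the probe but white is not meant.

How it is judged:
By the outcome, as a careful person would: the job done as asked, in the order asked, and still so for the second after the job is handed in, with the robot touching nothing.
It also fails if it takes over 64 s, if anything falls off the work surface, if the arm or the gripper's body presses on something with over 40 N, if the wrist force passes 120 N, or if a joint passes its speed limit or range.

## Working session

There is one attempt and no reset: what is moved stays moved. The work goes in short steps, Python scripts to look and compute and a tool call to move; the robot and the scene stay as the last step left them, time stands still between calls to the robot, and variables do not carry over. Pictures are saved under pics/ and viewed, and the job is handed in when it is done.

Besides the shell and the picture viewer there is one more tool, called after ">>>" as name([rows], argument=value, ...), one row to a line, values as JSON. drive_tool: Moves the arm, as the interface text tells. Its arguments: {"type":"object","properties":{"deltas":{"type":"array"},"grip_force":{"type":"number"}},"required":["deltas"]}

```bash
mkdir -p pics; ls; python3 - <<'E'
from workcell import status, grab_frame
import cv2,pickle
s=status.get_state();print(s)
d={}
for n in("scene","top","wrist"):
    f=grab_frame(n);d[n]=f
    cv2.imwrite(f"pics/{n}0.png",f["frame"][:,:,::-1])
    print(n,{k:v for k,v in f.items() if k!="frame"})
pickle.dump(d,open("d0.pkl","wb"))
E
```

```text
pics
{'t': 0.0, 'joint_pos': array([-1.46600247e+00,  3.42713472e-01,  1.52506321e+00, -6.00632375e-06,
        1.27540844e+00, -1.45981557e-01]), 'dq': array([ 0.00021113,  0.00045378, -0.00112386, -0.00198913, -0.00057148,
        0.0006858 ]), 'joint_torque': array([ 8.57276555e-04, -4.31233120e+01, -2.44215077e+01,  7.19149341e-02,
        5.59598836e-02, -1.29457976e-04]), 'ee_pos': array([ 0.13026817, -0.50816592,  0.24503363]), 'tcp_rot': array([ 0.43394912,  0.55899583, -0.43313947,  0.55821323]), 'ft_force': array([-1.51193126,  0.50915052, -0.92996439]), 'torque': array([-0.02099362, -0.01114216,  0.03122581]), 'grip_width': 0.09178627956268572}
scene {'fx': 506.10078010657855, 'fy': 506.10078010657855, 'cx': 283.57259640042884, 'cy': 214.71975180072758, 'R': array([[ 0.88708228, -0.46160985,  0.00117275],
       [-0.27198308, -0.52472316, -0.80665408],
       [ 0.37297483,  0.71524958, -0.59102269]]), 't': array([-0.47068663,  0.15260947,  0.93619672])}
top {'fx': 397.4757405806125, 'fy': 397.4757405806125, 'cx': 281.34805268805377, 'cy': 205.83488410049418, 'R': array([[-0.02327182, -0.9996255 ,  0.01439751],
       [-0.9913883 ,  0.02121885, -0.12922463],
       [ 0.12887073, -0.01728081, -0.99151082]]), 't': array([-0.11138574,  0.52854845,  0.89199617])}
wrist {'fx': 325.19226210127806, 'fy': 325.19226210127806, 'cx': 276.9165058782123, 'cy': 212.17175823223917, 'tool_from_camera': array([[ 6.99161853e-04, -3.03881001e-01,  9.52709740e-01,
        -1.37770817e-01],
       [-2.72893717e-04, -9.52709995e-01, -3.03880882e-01,
         8.32382758e-02],
       [ 9.99999718e-01, -4.75265814e-05, -7.49025701e-04,
         3.78654684e-04],
       [ 0.00000000e+00,  0.00000000e+00,  0.00000000e+00,
         1.00000000e+00]])}
```

View pics/scene0.png

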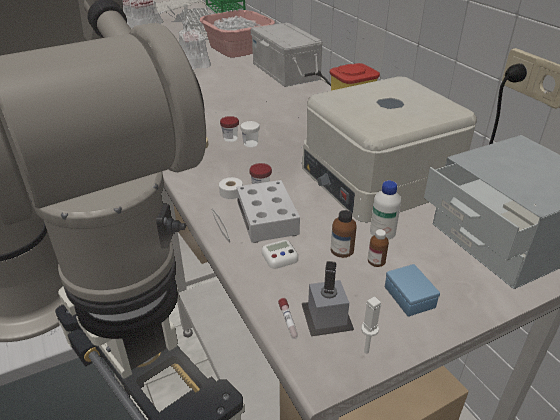

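View pics/top0.png

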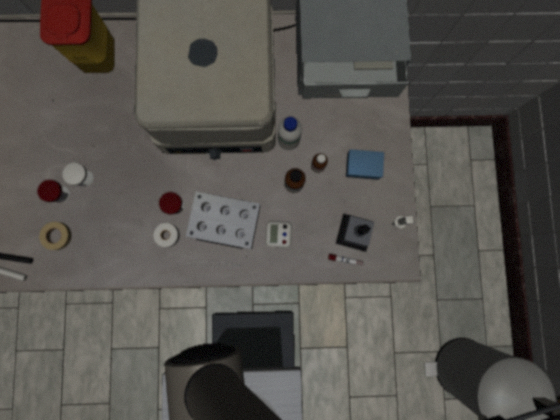

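View pics/wrist0.png

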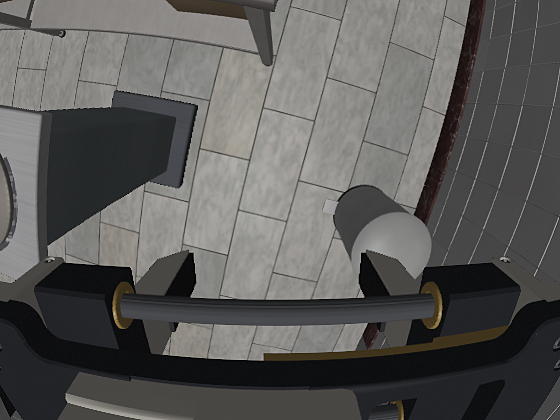

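The scene view shows the stage at about (268,208), the black probe in the grey holder at about (328,300), and the white look-alike at (371,322). In the top view the stage is at (223,220) and the holder at (355,232). The pin heights can't be read from here. I'll zoom in next.

```bash
python3 - <<'E'
import cv2,pickle,numpy as np
d=pickle.load(open("d0.pkl","rb"))
def crop(n,x0,y0,x1,y1,s):
    f=d[n]["frame"][y0:y1,x0:x1,::-1]
    return cv2.resize(f,None,fx=s,fy=s,interpolation=cv2.INTER_CUBIC)
cv2.imwrite("pics/c1.png",crop("top",180,185,270,255,8))
cv2.imwrite("pics/c2.png",crop("top",325,200,385,260,9))
cv2.imwrite("pics/c3.png",crop("scene",230,170,305,245,8))
cv2.imwrite("pics/c4.png",crop("scene",295,255,365,340,7))
E
```

```text
(no output)
```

View pics/c1.png

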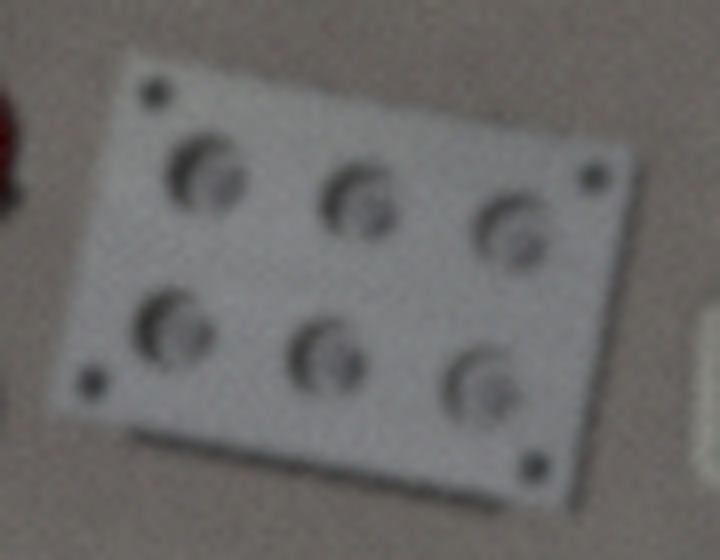

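View pics/c2.png

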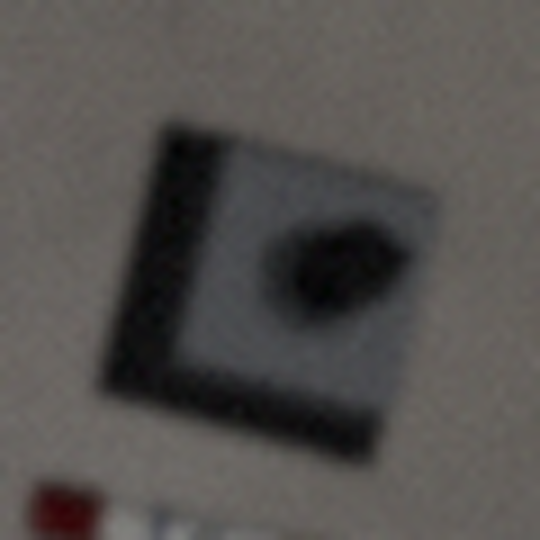

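View pics/c3.png

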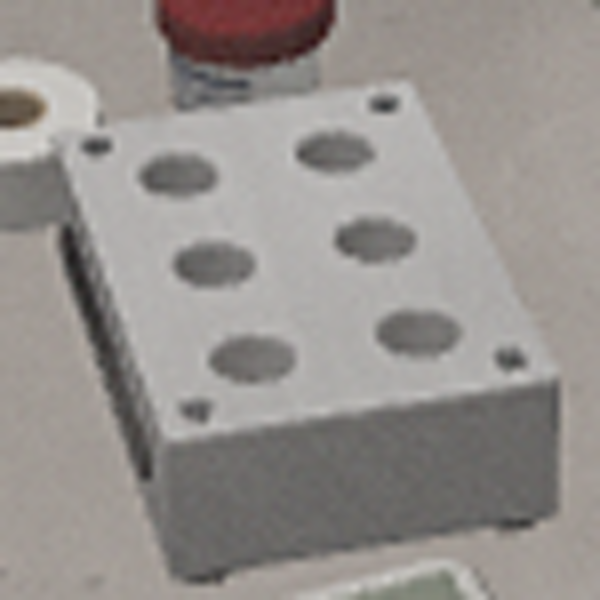

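View pics/c4.png

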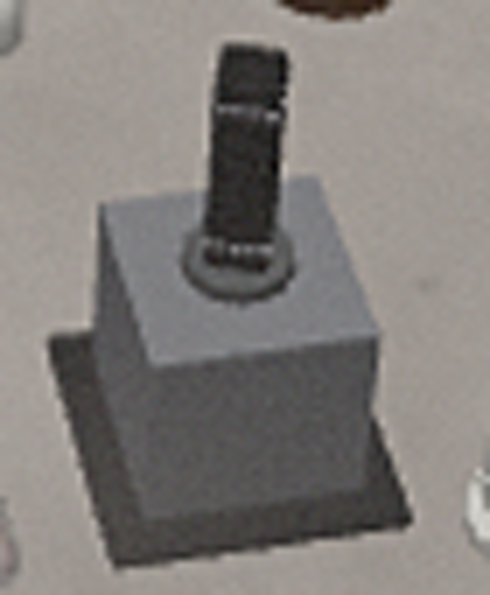

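```bash
cat > h.py <<'E'
import numpy as np
def ray(cam,uv):
    r=np.array([(uv[0]-cam["cx"])/cam["fx"],(uv[1]-cam["cy"])/cam["fy"],1]); return -cam["R"].T@cam["t"], cam["R"].T@r
def cast(cam,uv,z):
    o,d=ray(cam,uv); return o+d*(z-o[2])/d[2]
def proj(cam,X):
    c=cam["R"]@X+cam["t"]; return np.array([cam["cx"]+cam["fx"]*c[0]/c[2],cam["cy"]+cam["fy"]*c[1]/c[2]])
def fish(cam,uv):
    x=np.array([uv[0]-cam["cx"],uv[1]-cam["cy"]]); r=np.hypot(*x); th=r/cam["fx"]
    return np.array([*(x/r*np.sin(th)),np.cos(th)])
def wcast(cam,st,uv,z):
    from scipy.spatial.transform import Rotation as Ro
    R=Ro.from_quat(st["tcp_rot"]).as_matrix(); T=cam["tool_from_camera"]
    o=R@T[:3,3]+st["ee_pos"]; d=R@T[:3,:3]@fish(cam,uv); return o+d*(z-o[2])/d[2]
def fitrigid(M,P):
    M=np.array(M);P=np.array(P)[:,:2];a=M-M.mean(0);b=P-P.mean(0)
    th=np.arctan2((a[:,0]*b[:,1]-a[:,1]*b[:,0]).sum(),(a*b).sum())
    R=np.array([[np.cos(th),-np.sin(th)],[np.sin(th),np.cos(th)]])
    t=P.mean(0)-R@M.mean(0); e=P-(M@R.T+t); return t,th,e
E
python3 - <<'E'
import pickle,numpy as np
from h import *
np.set_printoptions(precision=4,suppress=True)
d=pickle.load(open("d0.pkl","rb"))
def f(u,o,s): return np.array([(u[0]+.5)/s-.5+o[0],(u[1]+.5)/s-.5+o[1]])
wt=[(205,175),(358,202),(512,232),(173,330),(327,358),(481,388)]
ws=[(335,152),(375,240),(418,333),(178,175),(214,264),(252,359)]
# top image: left = +y ; up = +x?
P=[cast(d["top"],f(u,(180,185),8),.05) for u in wt]; Q=[cast(d["scene"],f(u,(230,170),8),.05) for u in ws]
M=[(22.5e-3,.045),(22.5e-3,0),(22.5e-3,-.045),(-22.5e-3,.045),(-22.5e-3,0),(-22.5e-3,-.045)]
for X in(P,Q):
    print(np.array(X)); t,th,e=fitrigid(M,X);print("stage",t,th,np.abs(e).max())
ct=[cast(d["top"],f(u,(180,185),8),.05) for u in [(128,55),(638,150),(575,505),(55,410)]]
print("stage corner ctr",np.mean(ct,0))
ht=[cast(d["top"],f(u,(325,200),9),.06) for u in [(222,140),(440,185),(395,410),(180,365)]]
hs=[cast(d["scene"],f(u,(295,255),7),.06) for u in [(98,205),(315,178),(378,335),(152,365)]]
H=[(.028,.028),(.028,-.028),(-.028,-.028),(-.028,.028)]
print(np.array(ht),np.array(hs))
print(fitrigid(H,ht)); 
Hs=[(-.028,.028),(.028,.028),(.028,-.028),(-.028,-.028)]
print(fitrigid(Hs,hs))
print("collar", cast(d["scene"],f((240,262),(295,255),7),.065))
E
```

```text
[[ 0.5263  0.0513  0.05  ]
 [ 0.5176  0.0077  0.05  ]
 [ 0.508  -0.0361  0.05  ]
 [ 0.4821  0.0604  0.05  ]
 [ 0.4732  0.0167  0.05  ]
 [ 0.4637 -0.0269  0.05  ]]
stage [0.4952 0.0122] -0.20585999879728947 0.0004906071835689765
[[ 0.5273  0.0531  0.05  ]
 [ 0.5176  0.0088  0.05  ]
 [ 0.5081 -0.0351  0.05  ]
 [ 0.4831  0.0628  0.05  ]
 [ 0.4737  0.0187  0.05  ]
 [ 0.4641 -0.0254  0.05  ]]
stage [0.4956 0.0138] -0.2149010709146114 0.0002112756172110153
stage corner ctr [0.4957 0.0104 0.05  ]
[[ 0.4982 -0.2762  0.06  ]
 [ 0.4856 -0.3307  0.06  ]
 [ 0.4295 -0.3164  0.06  ]
 [ 0.4419 -0.2631  0.06  ]] [[ 0.4439 -0.2606  0.06  ]
 [ 0.497  -0.2772  0.06  ]
 [ 0.4812 -0.3297  0.06  ]
 [ 0.4285 -0.3133  0.06  ]]
(array([ 0.4638, -0.2966]), np.float64(-0.23349172826993722), array([[ 0.0007, -0.0004],
       [ 0.001 , -0.0004],
       [-0.0006,  0.0009],
       [-0.0011, -0.0002]]))
(array([ 0.4626, -0.2952]), np.float64(-0.2961086621886351), array([[-0.0001, -0.0003],
       [-0.0006, -0.0007],
       [-0.0001,  0.0004],
       [ 0.0008,  0.0006]]))
collar [ 0.4619 -0.2979  0.065 ]
```

```bash
python3 - <<'E'
import pickle,numpy as np,cv2
from h import *
from workcell import status
from scipy.spatial.transform import Rotation as Ro
np.set_printoptions(precision=4,suppress=True)
d=pickle.load(open("d0.pkl","rb"))
cv2.imwrite("pics/c5.png",cv2.resize(d["top"]["frame"][200:250,370:430,::-1],None,fx=9,fy=9))
cv2.imwrite("pics/c6.png",cv2.resize(d["scene"]["frame"][285:365,345:400,::-1],None,fx=7,fy=7))
print(Ro.from_quat(status.get_state()["tcp_rot"]).as_matrix())
for n,uv,z in[("scene",(367,351),0),("scene",(374,300),.12),("top",(290,124),.15),("top",(295,178),.1),("top",(319,160),.07),("scene",(343,214),.1),("scene",(376,232),.07),("scene",(389,186),.15),("top",(220,152),.1),("top",(150,150),.1)]: print(n,uv,cast(d[n],uv,z))
E
```

```text
[[-0.0001  0.9687  0.2482]
 [ 0.0011  0.2482 -0.9687]
 [-1.      0.0002 -0.0011]]
scene (367, 351) [ 0.4835 -0.3897  0.    ]
scene (374, 300) [ 0.4821 -0.3896  0.12  ]
top (290, 124) [ 0.6837 -0.1433  0.15  ]
top (295, 178) [ 0.5783 -0.1533  0.1   ]
top (319, 160) [ 0.625  -0.2109  0.07  ]
scene (343, 214) [ 0.5771 -0.1593  0.1   ]
scene (376, 232) [ 0.6259 -0.2051  0.07  ]
scene (389, 186) [ 0.6641 -0.1794  0.15  ]
top (220, 152) [0.6399 0.0102 0.1   ]
top (150, 150) [0.6474 0.1637 0.1   ]
```

View pics/c5.png

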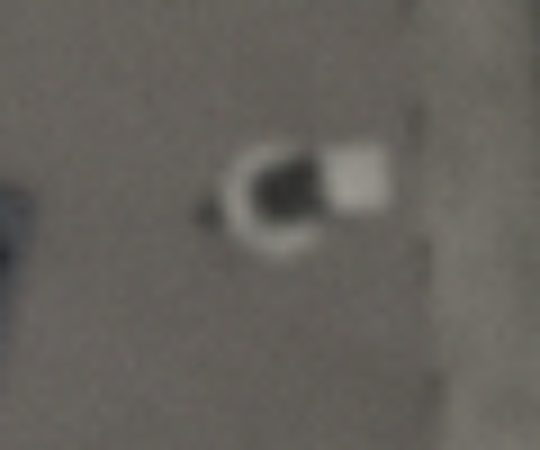

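View pics/c6.png

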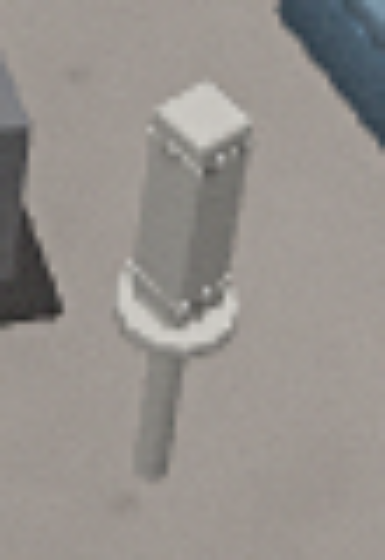

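>>> drive_tool([
  {"dy":0.032,"dz":-0.0105},
  {"dy":0.032,"dz":-0.0105},
  {"dy":0.032,"dz":-0.0105},
  {"dy":0.032,"dz":-0.0105},
  {"dy":0.032,"dz":-0.0105},
  {"dy":0.032,"dz":-0.0105},
  {"dy":0.032,"dz":-0.0105},
  {"dy":0.032,"dz":-0.0105},
  {"dy":0.032,"dz":-0.0105},
  {"dy":0.032,"dz":-0.0105},
  {"dy":0.032,"dz":-0.0105},
  {"dy":0.032,"dz":-0.0105},
])

```text
invalid input
```

>>> drive_tool([
  {"rx":0.1},
  {"rx":0.1},
  {"rx":0.1},
  {"rx":0.1},
  {"rx":0.1},
  {"hand":0.06},
])

```text
invalid input
```

```bash
cat > shot.py <<'E'
import sys,cv2,pickle
from workcell import status, grab_frame
def shot(n,tag):
    s=status.get_state();f=grab_frame(n)
    cv2.imwrite(f"pics/{tag}.png",f["frame"][:,:,::-1]); pickle.dump((s,f),open(tag+".pkl","wb")); return s,f
if __name__=="__main__":
    s,f=shot(sys.argv[1],sys.argv[2]); print(s["t"],s["ee_pos"],s["tcp_rot"],s["ft_force"],s["grip_width"])
E
python3 shot.py wrist w1
```

```text
0.15 [ 0.13027182 -0.50829785  0.2452175 ] [ 0.43383116  0.55888547 -0.43325916  0.55832254] [ 0.28112134  0.21988719 -0.62594295] 0.09173557500577827
```

View pics/w1.png

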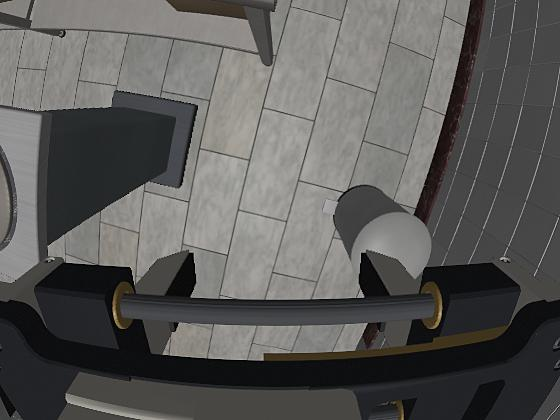

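>>> drive_tool([
  {"dx":0,"dy":0.032,"dz":-0.0105,"rx":0,"ry":0,"rz":0,"hand":0.0918},
])

```text
t: 0.28
ee_pos: [0.1558, -0.4925, 0.2449]
tcp_rot: [0.434, 0.558, -0.435, 0.557]
ft_force: [0.7, -0.5, -0.2]
grip_width: 0.0918
```

>>> drive_tool([
  {"dx":0,"dy":0.032,"dz":-0.0105,"rx":0,"ry":0,"rz":0,"hand":0.06},
  {"dx":0,"dy":0.032,"dz":-0.0105,"rx":0,"ry":0,"rz":0,"hand":0.06},
  {"dx":0,"dy":0.032,"dz":-0.0105,"rx":0,"ry":0,"rz":0,"hand":0.06},
  {"dx":0,"dy":0.032,"dz":-0.0105,"rx":0,"ry":0,"rz":0,"hand":0.06},
  {"dx":0,"dy":0.032,"dz":-0.0105,"rx":0,"ry":0,"rz":0,"hand":0.06},
  {"dx":0,"dy":0.032,"dz":-0.0105,"rx":0,"ry":0,"rz":0,"hand":0.06},
  {"dx":0,"dy":0.032,"dz":-0.0105,"rx":0,"ry":0,"rz":0,"hand":0.06},
  {"dx":0,"dy":0.032,"dz":-0.0105,"rx":0,"ry":0,"rz":0,"hand":0.06},
  {"dx":0,"dy":0.032,"dz":-0.0105,"rx":0,"ry":0,"rz":0,"hand":0.06},
  {"dx":0,"dy":0.032,"dz":-0.0105,"rx":0,"ry":0,"rz":0,"hand":0.06},
  {"dx":0,"dy":0.032,"dz":-0.0105,"rx":0,"ry":0,"rz":0,"hand":0.06},
])

```text
t: 1.2
ee_pos: [0.4804, -0.2856, 0.2426]
tcp_rot: [0.437, 0.557, -0.437, 0.554]
ft_force: [0.7, -0.5, 0.5]
grip_width: 0.06
```

>>> drive_tool([
  {"dx":0,"dy":0,"dz":0,"rx":0.1,"ry":0,"rz":0,"hand":0.06},
  {"dx":0,"dy":0,"dz":0,"rx":0.1,"ry":0,"rz":0,"hand":0.06},
  {"dx":0,"dy":0,"dz":0,"rx":0.1,"ry":0,"rz":0,"hand":0.06},
  {"dx":0,"dy":0,"dz":0,"rx":0.1,"ry":0,"rz":0,"hand":0.06},
  {"dx":0,"dy":0,"dz":0,"rx":0.1,"ry":0,"rz":0,"hand":0.06},
  {"dx":0,"dy":0,"dz":0,"rx":0,"ry":0,"rz":0,"hand":0.06},
])

```text
t: 1.7
ee_pos: [0.4869, -0.2783, 0.2401]
tcp_rot: [-0.563, -0.43, 0.563, -0.425]
ft_force: [-0.0, 0.1, 0.6]
grip_width: 0.0598
```

```bash
python3 shot.py wrist w1
```

```text
1.7 [ 0.48693167 -0.27831228  0.24013903] [-0.56339397 -0.42987773  0.56346219 -0.4246207 ] [-0.00312925  0.14076454  0.61421387] 0.05979206347008546
```

View pics/w1.png

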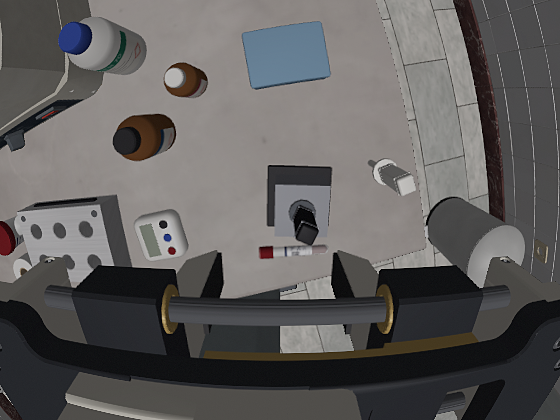

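The wrist view has the holder at about (302,210) and the probe's handle top near (307,231). I'll zoom in to get the handle's yaw.

```bash
python3 - <<'E'
import pickle,cv2
s,f=pickle.load(open("w1.pkl","rb"))
cv2.imwrite("pics/w1c.png",cv2.resize(f["frame"][155:255,255:345,::-1],None,fx=7,fy=7,interpolation=cv2.INTER_CUBIC)[:600])
cv2.imwrite("pics/w1c.png",cv2.resize(f["frame"][160:250,255:345,::-1],None,fx=6.5,fy=6.5,interpolation=cv2.INTER_CUBIC)*1)
g=f["frame"][185:250,285:330,::-1].astype(float)*2.2
cv2.imwrite("pics/w1d.png",cv2.resize(g.clip(0,255).astype("uint8"),None,fx=9,fy=9,interpolation=cv2.INTER_CUBIC))
E
```

```text
(no output)
```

View pics/w1c.png

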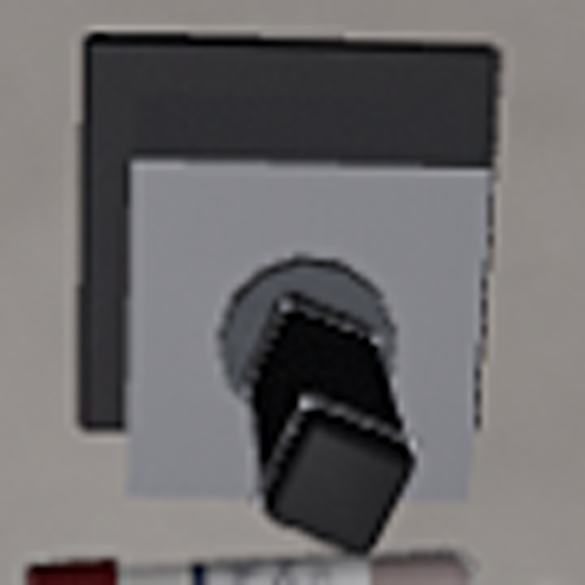

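View pics/w1d.png

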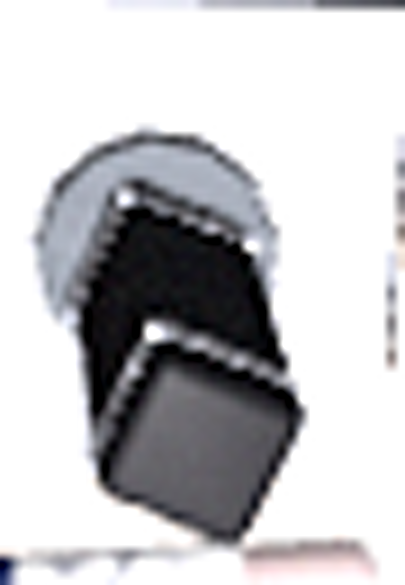

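```bash
cat >> h.py <<'E'
def totool(st,dw):
    from scipy.spatial.transform import Rotation as Ro
    return Ro.from_quat(st["tcp_rot"]).inv().apply(dw)
E
python3 - <<'E'
import pickle,numpy as np
from h import *
from scipy.spatial.transform import Rotation as Ro
np.set_printoptions(precision=4,suppress=True)
s,f=pickle.load(open("w1.pkl","rb"))
g=lambda u:((u[0]+.5)/6.5-.5+255,(u[1]+.5)/6.5-.5+160)
H=np.array([wcast(f,s,g(u),.125) for u in [(308,395),(417,437),(368,555),(262,512)]])
print(H,H.mean(0));
for i in range(4):
    e=H[(i+1)%4]-H[i];print(np.linalg.norm(e),np.degrees(np.arctan2(e[1],e[0])))
B=np.array([wcast(f,s,g(u),.06) for u in [(131,160),(492,168),(468,500),(127,497)]])
print(B,B.mean(0))
for i in range(4):
    e=B[(i+1)%4]-B[i];print(np.linalg.norm(e),np.degrees(np.arctan2(e[1],e[0])))
print("collar c",wcast(f,s,g((307,345)),.065))
R=Ro.from_quat(s["tcp_rot"]).as_matrix();print(R,"jaw ang",np.degrees(np.arctan2(R[1,2],R[0,2])))
E
```

```text
[[ 0.4766 -0.2962  0.125 ]
 [ 0.4672 -0.3083  0.125 ]
 [ 0.4529 -0.2983  0.125 ]
 [ 0.4626 -0.2865  0.125 ]] [ 0.4648 -0.2973  0.125 ]
0.01529567008933612 -127.6079955775767
0.017453326346735368 145.23365199283106
0.01530725460309836 50.68261799854604
0.016997045269491078 -34.706108381148326
[[ 0.4976 -0.278   0.06  ]
 [ 0.4815 -0.3318  0.06  ]
 [ 0.4283 -0.3156  0.06  ]
 [ 0.444  -0.2622  0.06  ]] [ 0.4628 -0.2969  0.06  ]
0.056086654753789 -106.64604886808857
0.055602550172699085 163.1410903409696
0.05569237524829183 73.67776834902166
0.05591723813261394 -16.45279973174811
collar c [ 0.4629 -0.2968  0.065 ]
[[-0.0046  0.9629 -0.2698]
 [ 0.0059 -0.2698 -0.9629]
 [-1.     -0.006  -0.0044]] jaw ang -105.65445234881045
```

```bash
cat > go.py <<'E'
import sys,numpy as np
from workcell import status
from scipy.spatial.transform import Rotation as Ro
from h import *
np.set_printoptions(precision=4,suppress=True)
def go(x,y,z,jaw,s=None):
    s=s or status.get_state(); R=Ro.from_quat(s["tcp_rot"]); a=np.radians(jaw)
    Z=np.array([np.cos(a),np.sin(a),0]);X=np.array([0,0,-1.]);Y=np.cross(Z,X)
    T=Ro.from_matrix(np.c_[X,Y,Z]); 
    print("t",s["t"],"pos",s["ee_pos"],"F",s["ft_force"],"w",s["grip_width"],"q",s["joint_pos"])
    print("d tool",R.inv().apply(np.array([x,y,z])-s["ee_pos"]),"rot",(R.inv()*T).as_rotvec())
if __name__=="__main__": go(*map(float,sys.argv[1:5]))
E
python3 go.py .4635 -.297 .18 -126.5
```

```text
t 1.75 pos [ 0.4869 -0.2783  0.2401] F [-0.2759  0.4067  0.1768] w 0.06038632711936245 q [-0.657   0.416   1.4268  0.002   1.3062  1.1816]
d tool [ 0.0601 -0.0172  0.0245] rot [ 0.3688 -0.0034  0.0069]
```

>>> drive_tool([
  {"dx":0.01,"dy":-0.004,"dz":0.006,"rx":0.092,"ry":-0.001,"rz":0.002,"hand":0.06},
  {"dx":0.01,"dy":-0.004,"dz":0.006,"rx":0.092,"ry":-0.001,"rz":0.002,"hand":0.06},
  {"dx":0.01,"dy":-0.004,"dz":0.006,"rx":0.092,"ry":-0.001,"rz":0.002,"hand":0.06},
  {"dx":0.01,"dy":-0.004,"dz":0.006,"rx":0.092,"ry":-0.001,"rz":0.002,"hand":0.06},
  {"dx":0,"dy":0,"dz":0,"rx":0,"ry":0,"rz":0,"hand":0.06},
])

```text
t: 2.17
ee_pos: [0.4622, -0.2945, 0.1989]
tcp_rot: [0.631, 0.318, -0.631, 0.32]
ft_force: [0.2, 0.6, 0.2]
grip_width: 0.06
```

```bash
python3 go.py .4635 -.297 .18 -126.5; python3 shot.py wrist w2; python3 - <<'E'
import pickle,cv2
s,f=pickle.load(open("w2.pkl","rb"))
cv2.imwrite("pics/w2c.png",cv2.resize(f["frame"][160:270,225:335,::-1],None,fx=5.4,fy=5.4,interpolation=cv2.INTER_CUBIC))
E
```

```text
t 2.1667 pos [ 0.4622 -0.2945  0.1989] F [0.1692 0.5992 0.2305] w 0.05996999303673876 q [-0.707   0.4233  1.5349 -0.0002  1.1805  1.4975]
d tool [0.0189 0.0025 0.0013] rot [ 0.0034  0.0004 -0.0028]
2.1667 [ 0.46221843 -0.29445992  0.1988517 ] [ 0.63122054  0.31840171 -0.63054444  0.32030404] [0.16924331 0.59921283 0.23050642] 0.05996999303673876
```

View pics/w2c.png

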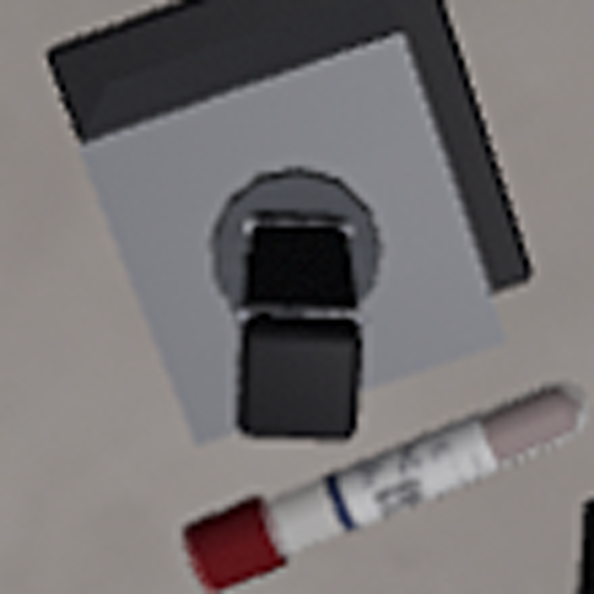

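```bash
python3 - <<'E'
import pickle,numpy as np
from h import *
np.set_printoptions(precision=4,suppress=True)
s,f=pickle.load(open("w2.pkl","rb"))
g=lambda u:((u[0]+.5)/5.4-.5+225,(u[1]+.5)/5.4-.5+160)
H=np.array([wcast(f,s,g(u),.125) for u in [(240,315),(363,317),(358,438),(238,437)]])
B=np.array([wcast(f,s,g(u),.06) for u in [(408,32),(505,340),(200,445),(80,140)]])
c=wcast(f,s,g((297,245)),.065)
for P in (H,B):
    for i in range(4):
        e=P[(i+1)%4]-P[i];print(np.linalg.norm(e),np.degrees(np.arctan2(e[1],e[0])))
print(H.mean(0),B.mean(0),c,B)
print("tool dyz", [totool(s,p-s["ee_pos"]) for p in (H.mean(0),B.mean(0),c)])
E
python3 go.py .4635 -.297 .095 -126.5
```

```text
0.01566739975728985 -127.31495394572917
0.01668547613520967 142.31679319712524
0.015665743020841966 53.124955123052146
0.016805738509795647 -37.67334886854604
0.05484614426471987 162.14182668758386
0.054874013244520105 73.9260974838789
0.05656262875126294 -16.958937789691902
0.055735099911513444 -107.85914059140974
[ 0.4637 -0.2979  0.125 ] [ 0.4627 -0.2977  0.06  ] [ 0.4638 -0.2982  0.065 ] [[ 0.4807 -0.3325  0.06  ]
 [ 0.4285 -0.3157  0.06  ]
 [ 0.4437 -0.263   0.06  ]
 [ 0.4978 -0.2795  0.06  ]]
tool dyz [array([0.0739, 0.003 , 0.0019]), array([0.1389, 0.0019, 0.0023]), array([0.1339, 0.0031, 0.002 ])]
t 2.2167 pos [ 0.4631 -0.2945  0.1999] F [-0.1431  0.3115 -0.334 ] w 0.060026924833015666 q [-0.7063  0.4228  1.5326  0.0003  1.1817  1.4938]
d tool [0.1049 0.0013 0.0017] rot [ 0.0076  0.0001 -0.0044]
```

>>> drive_tool([
  {"dx":0.0,"dy":0.002,"dz":0.002,"rx":0.008,"ry":0,"rz":-0.004,"hand":0.06},
  {"dx":0.025,"dy":0,"dz":0,"rx":0,"ry":0,"rz":0,"hand":0.05},
  {"dx":0.025,"dy":0,"dz":0,"rx":0,"ry":0,"rz":0,"hand":0.05},
  {"dx":0.025,"dy":0,"dz":0,"rx":0,"ry":0,"rz":0,"hand":0.04},
  {"dx":0.02,"dy":0,"dz":0,"rx":0,"ry":0,"rz":0,"hand":0.04},
  {"dx":0.005,"dy":0,"dz":0,"rx":0,"ry":0,"rz":0,"hand":0.04},
  {"dx":0,"dy":0,"dz":0,"rx":0,"ry":0,"rz":0,"hand":0.04},
])

```text
t: 2.8
ee_pos: [0.4702, -0.3012, 0.1033]
tcp_rot: [0.63, 0.322, -0.625, 0.331]
ft_force: [0.2, 0.3, 0.2]
grip_width: 0.0399
```

```bash
python3 go.py .4637 -.2975 .095 -127; python3 shot.py wrist w3
```

```text
t 2.8 pos [ 0.4702 -0.3012  0.1033] F [0.183  0.2668 0.2374] w 0.03990722184695414 q [-0.7074  0.5451  1.628   0.0009  0.9543  1.4749]
d tool [ 0.0082 -0.0076  0.0007] rot [ 0.0337  0.0003 -0.0141]
2.8 [ 0.47023155 -0.30121888  0.10328822] [ 0.62950552  0.32160963 -0.62526354  0.33065926] [0.18304079 0.26684338 0.23739049] 0.03990722184695414
```

View pics/w3.png

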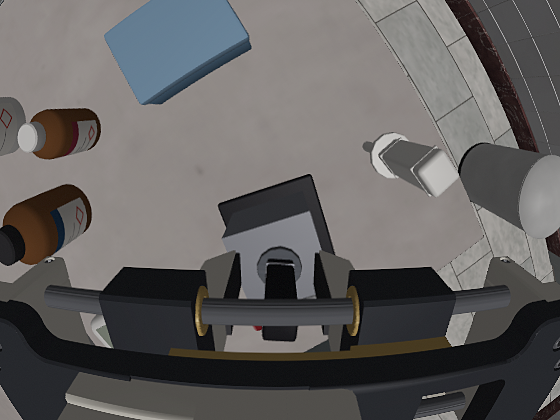

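The handle at about (280,300) sits between the fingers. I'll correct the residual drift before closing.

>>> drive_tool([
  {"dx":0.004,"dy":-0.004,"dz":0.0004,"rx":0.02,"ry":0,"rz":-0.008,"hand":0.04},
  {"dx":0.004,"dy":-0.004,"dz":0.0003,"rx":0.014,"ry":0,"rz":-0.006,"hand":0.04},
  {"dx":0,"dy":0,"dz":0,"rx":0,"ry":0,"rz":0,"hand":0.04},
])

```text
t: 3.1
ee_pos: [0.465, -0.2983, 0.0988]
tcp_rot: [0.634, 0.313, -0.632, 0.317]
ft_force: [-0.3, -1.3, -0.4]
grip_width: 0.04
```

```bash
python3 go.py .4637 -.2975 .095 -127
```

```text
t 3.1 pos [ 0.465  -0.2983  0.0988] F [-0.2695 -1.2785 -0.3591] w 0.03998123854580411 q [-0.7089  0.546   1.6421 -0.0005  0.9481  1.5094]
d tool [ 0.0038 -0.0015  0.0001] rot [-0.0015  0.0008 -0.0054]
```

>>> drive_tool([
  {"dx":0.005,"dy":-0.0015,"dz":0,"rx":0,"ry":0,"rz":-0.006,"hand":0.04},
  {"dx":0.0,"dy":0,"dz":0,"rx":0,"ry":0,"rz":0,"hand":0.04},
])

```text
t: 3.27
ee_pos: [0.4641, -0.2977, 0.0949]
tcp_rot: [-0.633, -0.314, 0.633, -0.316]
ft_force: [-0.1, -0.0, -0.2]
grip_width: 0.0401
```

```bash
python3 go.py .4637 -.2975 .095 -127
```

```text
t 3.2667 pos [ 0.4641 -0.2977  0.0949] F [-0.0871 -0.0367 -0.2148] w 0.04008459425309549 q [-0.7089  0.5515  1.6451 -0.0011  0.9434  1.5096]
d tool [-0.0001 -0.0005  0.0001] rot [-0.0013  0.001  -0.0015]
```

Now close at moderate force.

>>> drive_tool([
  {"dx":0,"dy":0,"dz":0,"rx":0,"ry":0,"rz":0,"hand":0.02},
  {"dx":0,"dy":0,"dz":0,"rx":0,"ry":0,"rz":0,"hand":0.012},
  {"dx":0,"dy":0,"dz":0,"rx":0,"ry":0,"rz":0,"hand":0.01},
  {"dx":0,"dy":0,"dz":0,"rx":0,"ry":0,"rz":0,"hand":0.01},
  {"dx":0,"dy":0,"dz":0,"rx":0,"ry":0,"rz":0,"hand":0.01},
], grip_force=40)

```text
t: 3.68
ee_pos: [0.4645, -0.2981, 0.0958]
tcp_rot: [0.633, 0.314, -0.633, 0.316]
ft_force: [-0.4, 0.3, -0.7]
grip_width: 0.0161
```

```bash
python3 go.py .4637 -.2975 .095 -127;python3 shot.py wrist w4
```

```text
t 3.6833 pos [ 0.4645 -0.2981  0.0958] F [-0.4197  0.2691 -0.7001] w 0.016069699834999552 q [-0.709   0.5504  1.6442 -0.001   0.9437  1.5092]
d tool [ 0.0008 -0.001  -0.    ] rot [-0.001   0.001  -0.0033]
3.6833 [ 0.46453362 -0.29813158  0.09579144] [ 0.63316256  0.31399783 -0.63278375  0.31637834] [-0.41970543  0.26909413 -0.70009264] 0.016069699834999552
```

View pics/w4.png

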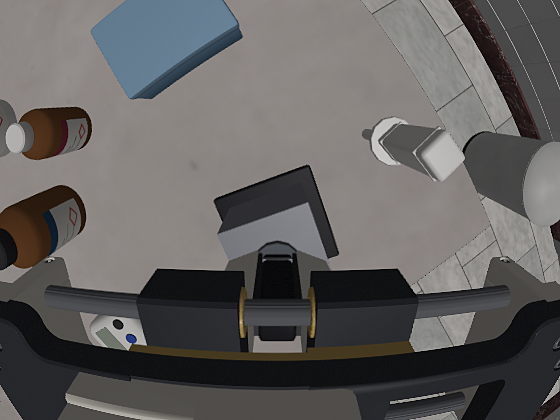

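Gripped at 16 mm, with the probe still seated, so the tip is 90.8 mm below the TCP. I'll lift in small steps and watch the sideways drift.

>>> drive_tool([
  {"dx":-0.01,"dy":0,"dz":0,"rx":0,"ry":0,"rz":0,"hand":0.01},
  {"dx":-0.01,"dy":0,"dz":0,"rx":0,"ry":0,"rz":0,"hand":0.01},
  {"dx":0,"dy":0,"dz":0,"rx":0,"ry":0,"rz":0,"hand":0.01},
])

```text
t: 3.98
ee_pos: [0.4642, -0.2978, 0.1171]
tcp_rot: [-0.633, -0.315, 0.633, -0.316]
ft_force: [0.2, -0.1, -0.6]
grip_width: 0.0159
```

```bash
python3 go.py .4645 -.2981 .18 -127
```

```text
t 3.9833 pos [ 0.4642 -0.2978  0.1171] F [ 0.1688 -0.117  -0.6436] w 0.0159257500698231 q [-0.7089  0.5222  1.6236 -0.0009  0.9942  1.5091]
d tool [-0.0629  0.0005  0.0001] rot [-0.0009  0.0009 -0.0016]
```

>>> drive_tool([
  {"dx":-0.016,"dy":0,"dz":0,"rx":0,"ry":0,"rz":0,"hand":0.01},
  {"dx":-0.016,"dy":0,"dz":0,"rx":0,"ry":0,"rz":0,"hand":0.01},
  {"dx":-0.016,"dy":0,"dz":0,"rx":0,"ry":0,"rz":0,"hand":0.01},
  {"dx":-0.016,"dy":0,"dz":0,"rx":0,"ry":0,"rz":0,"hand":0.01},
  {"dx":0,"dy":0,"dz":0,"rx":0,"ry":0,"rz":0,"hand":0.01},
])

```text
t: 4.4
ee_pos: [0.4641, -0.2976, 0.1855]
tcp_rot: [0.633, 0.314, -0.633, 0.316]
ft_force: [-0.3, 0.1, -1.6]
grip_width: 0.0156
```

```bash
python3 go.py .46 -.05 .18 -127;python3 shot.py scene s2;  python3 - <<'E'
import pickle,cv2
s,f=pickle.load(open("s2.pkl","rb"))
cv2.imwrite("pics/s2c.png",cv2.resize(f["frame"][150:350,200:400,::-1],None,fx=3,fy=3,interpolation=cv2.INTER_CUBIC))
E
```

```text
t 4.4 pos [ 0.4641 -0.2976  0.1855] F [-0.2906  0.0584 -1.5656] w 0.015626516399203257 q [-0.7088  0.4423  1.544  -0.0008  1.1526  1.509 ]
d tool [ 0.0049 -0.1524 -0.1951] rot [-0.0009  0.0009 -0.0026]
4.4 [ 0.46406223 -0.2975699   0.18551743] [ 0.6330612   0.31427046 -0.63284656  0.31618479] [-0.2905715   0.05836676 -1.56562039] 0.015626516399203257
```

View pics/s2c.png

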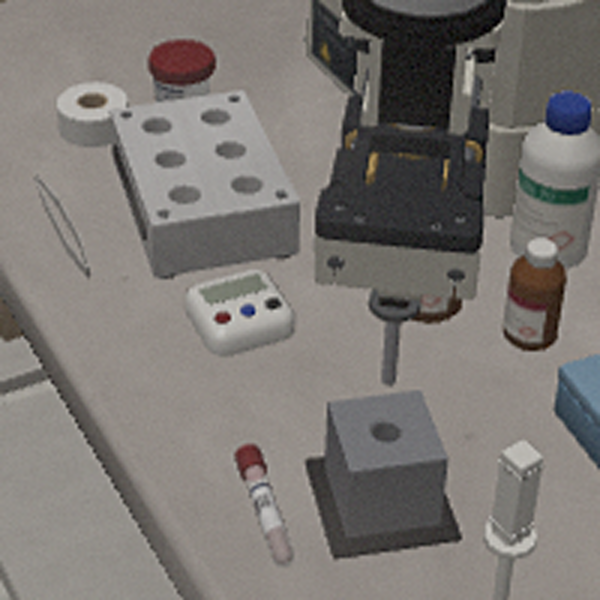

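>>> drive_tool([
  {"dx":0,"dy":-0.019,"dz":-0.024,"rx":0,"ry":0,"rz":0,"hand":0.01},
  {"dx":0,"dy":-0.019,"dz":-0.024,"rx":0,"ry":0,"rz":0,"hand":0.01},
  {"dx":0,"dy":-0.019,"dz":-0.024,"rx":0,"ry":0,"rz":0,"hand":0.01},
  {"dx":0,"dy":-0.019,"dz":-0.024,"rx":0,"ry":0,"rz":0,"hand":0.01},
  {"dx":0,"dy":-0.019,"dz":-0.024,"rx":0,"ry":0,"rz":0,"hand":0.01},
  {"dx":0,"dy":-0.019,"dz":-0.024,"rx":0,"ry":0,"rz":0,"hand":0.01},
  {"dx":0,"dy":-0.019,"dz":-0.024,"rx":0,"ry":0,"rz":0,"hand":0.01},
  {"dx":0,"dy":-0.019,"dz":-0.024,"rx":0,"ry":0,"rz":0,"hand":0.01},
  {"dx":0,"dy":0,"dz":0,"rx":0,"ry":0,"rz":0,"hand":0.01},
])

```text
t: 5.2
ee_pos: [0.4529, -0.0431, 0.1745]
tcp_rot: [-0.631, -0.315, 0.637, -0.311]
ft_force: [-0.0, -0.1, -0.9]
grip_width: 0.0158
```

```bash
python3 go.py .464 -.0262 .17 -127;python3 shot.py wrist w5
```

```text
t 5.2 pos [ 0.4529 -0.0431  0.1745] F [-0.0131 -0.1328 -0.8819] w 0.01582336766870727 q [-0.2635  0.2975  1.8073 -0.0002  1.0466  1.9612]
d tool [ 0.0045 -0.0015 -0.0202] rot [-0.008   0.0039  0.009 ]
5.2 [ 0.45293975 -0.04310625  0.17454178] [-0.63141266 -0.31522383  0.63670899 -0.31073084] [-0.01313032 -0.1328147  -0.88194654] 0.01582336766870727
```

View pics/w5.png

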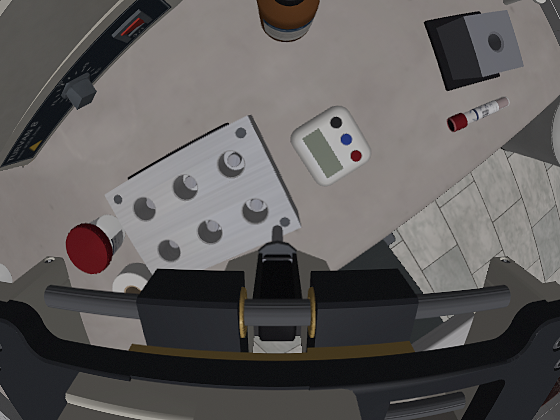

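```bash
python3 - <<'E'
import pickle,cv2
s,f=pickle.load(open("w5.pkl","rb"))
cv2.imwrite("pics/w5c.png",cv2.resize(f["frame"][110:270,100:310,::-1],None,fx=3.7,fy=3.7,interpolation=cv2.INTER_CUBIC))
E
```

```text
(no output)
```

View pics/w5c.png

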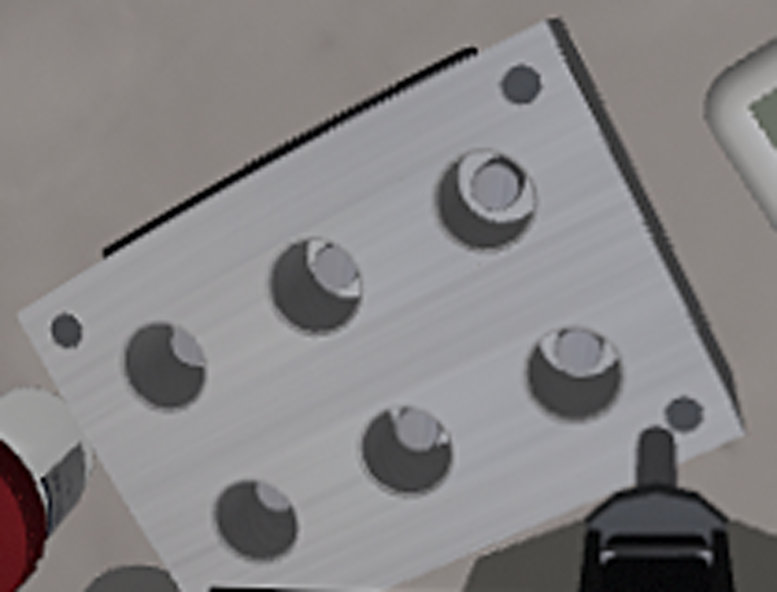

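```bash
python3 - <<'E'
import pickle,numpy as np
from h import *
np.set_printoptions(precision=4,suppress=True)
s,f=pickle.load(open("w5.pkl","rb"))
g=lambda u:((u[0]+.5)/3.7-.5+100,(u[1]+.5)/3.7-.5+110)
W=dict(A=(487,200),B=(316,286),C=(166,366),D=(575,373),E=(407,451),F=(257,520))
M=dict(A=(.0225,-.045),B=(.0225,0),C=(.0225,.045),D=(-.0225,-.045),E=(-.0225,0),F=(-.0225,.045))
P=[wcast(f,s,g(W[k]),.05) for k in W]
t,th,e=fitrigid([M[k] for k in W],P);print(np.array(P),t,th,e)
R=np.array([[np.cos(th),-np.sin(th)],[np.sin(th),np.cos(th)]])
for k in W: print(k,R@M[k]+t)
s2,f2=pickle.load(open("s2.pkl","rb"))
gg=lambda u:((u[0]+.5)/3-.5+200,(u[1]+.5)/3-.5+150)
print("hole",cast(f2,gg((386,432)),.06),"tip",cast(f2,gg((388,381)),s2["ee_pos"][2]-.0908))
print("tip wrist",wcast(f,s,g((656,430)),s["ee_pos"][2]-.0908))
pins=dict(A=(498,187),B=(335,266),D=(580,352),E=(418,430))
for k in pins:
  for z in (.03,.034,.036,.04): print(k,z,wcast(f,s,g(pins[k]),z)[:2]-(R@M[k]+t))
E
```

```text
[[ 0.5075 -0.038   0.05  ]
 [ 0.517   0.0059  0.05  ]
 [ 0.5262  0.0494  0.05  ]
 [ 0.4641 -0.0285  0.05  ]
 [ 0.4733  0.0154  0.05  ]
 [ 0.4828  0.0587  0.05  ]] [0.4951 0.0105] -0.21242376808282282 [[-0.0002  0.0002]
 [-0.0002  0.0001]
 [-0.0004 -0.0004]
 [ 0.0004  0.0003]
 [ 0.0002  0.0002]
 [ 0.0001 -0.0005]]
A [ 0.5077 -0.0382]
B [0.5171 0.0057]
C [0.5266 0.0497]
D [ 0.4637 -0.0288]
E [0.4732 0.0152]
F [0.4826 0.0592]
hole [ 0.4619 -0.2967  0.06  ] tip [ 0.4639 -0.2922  0.0947]
tip wrist [ 0.4519 -0.0423  0.0837]
A 0.03 [-0.0004  0.0004]
A 0.034 [-0.0002 -0.0003]
A 0.036 [-0.0001 -0.0007]
A 0.04 [ 0.0001 -0.0015]
B 0.03 [0.0003 0.0005]
B 0.034 [ 0.0004 -0.0009]
B 0.036 [ 0.0004 -0.0016]
B 0.04 [ 0.0004 -0.003 ]
D 0.03 [-0.0004  0.0009]
D 0.034 [ 0.0004 -0.    ]
D 0.036 [ 0.0008 -0.0005]
D 0.04 [ 0.0016 -0.0014]
E 0.03 [-0.0009  0.0025]
E 0.034 [-0.0002  0.0009]
E 0.036 [0.0002 0.0001]
E 0.04 [ 0.0009 -0.0015]
```

```bash
python3 shot.py scene s3;  python3 - <<'E'
import pickle,cv2
s,f=pickle.load(open("s3.pkl","rb"))
cv2.imwrite("pics/s3c.png",cv2.resize(f["frame"][150:250,215:315,::-1],None,fx=6,fy=6,interpolation=cv2.INTER_CUBIC))
from h import *
import numpy as np
p=s["ee_pos"]
from scipy.spatial.transform import Rotation as Ro
X=Ro.from_quat(s["tcp_rot"]).as_matrix()[:,0]
for L in(.0258,.0308,.0908): 
    u=proj(f,p+X*L); print(L,u,(u-[215,150]+.5)*6-.5)
E
```

```text
5.25 [ 0.45325982 -0.04494654  0.17452427] [-0.63118768 -0.31492595  0.63677797 -0.311348  ] [-0.12246594 -0.81345114 -1.31868266] 0.015814348121861364
0.0258 [258.95858053 180.29742646] [266.25148319 184.28455876]
0.0308 [259.00642926 182.47078948] [266.53857556 197.3247369 ]
0.0908 [259.55916039 207.57668965] [269.85496233 347.96013788]
```

View pics/s3c.png

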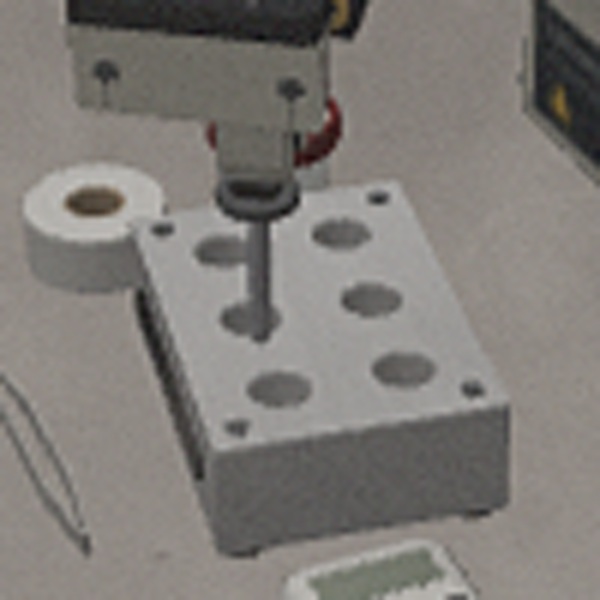

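>>> drive_tool([
  {"dx":0.004,"dy":-0.001,"dz":-0.01,"rx":-0.008,"ry":0.004,"rz":0.009,"hand":0.01},
  {"dx":0.005,"dy":0,"dz":-0.009,"rx":0,"ry":0,"rz":0,"hand":0.01},
  {"dx":0,"dy":0,"dz":0,"rx":0,"ry":0,"rz":0,"hand":0.01},
])

```text
t: 5.55
ee_pos: [0.4657, -0.0321, 0.1641]
tcp_rot: [0.634, 0.313, -0.633, 0.316]
ft_force: [-0.4, -0.7, -1.0]
grip_width: 0.0156
```

```bash
python3 go.py .4642 -.0283 .145 -127
```

```text
t 5.55 pos [ 0.4657 -0.0321  0.1641] F [-0.3634 -0.6597 -1.0463] w 0.015579855179225275 q [-0.2316  0.325   1.8005 -0.0027  1.0134  1.9896]
d tool [ 0.0191 -0.0036 -0.0021] rot [-0.0032  0.001  -0.0035]
```

>>> drive_tool([
  {"dx":0.006,"dy":-0.0036,"dz":-0.0021,"rx":-0.003,"ry":0.001,"rz":-0.003,"hand":0.01},
  {"dx":0.006,"dy":0,"dz":0,"rx":0,"ry":0,"rz":0,"hand":0.01},
  {"dx":0.003,"dy":0,"dz":0,"rx":0,"ry":0,"rz":0,"hand":0.01},
  {"dx":0,"dy":0,"dz":0,"rx":0,"ry":0,"rz":0,"hand":0.01},
])

```text
t: 5.88
ee_pos: [0.4641, -0.0293, 0.1462]
tcp_rot: [-0.633, -0.315, 0.634, -0.315]
ft_force: [-0.0, 0.1, -0.9]
grip_width: 0.0159
```

```bash
python3 go.py .4642 -.0283 .140 -127; python3 shot.py scene s4;  python3 - <<'E'
import pickle,cv2
s,f=pickle.load(open("s4.pkl","rb"))
cv2.imwrite("pics/s4c.png",cv2.resize(f["frame"][150:250,215:315,::-1],None,fx=6,fy=6,interpolation=cv2.INTER_CUBIC))
E
```

```text
t 5.8833 pos [ 0.4641 -0.0293  0.1462] F [-0.0105  0.0837 -0.8793] w 0.015900104849752718 q [-0.2279  0.3485  1.8247 -0.0004  0.9702  1.991 ]
d tool [ 0.0062 -0.0005 -0.0009] rot [-0.0021  0.001   0.0015]
5.8833 [ 0.46411817 -0.02929876  0.14616787] [-0.63257732 -0.3151746   0.63370898 -0.31452159] [-0.01047779  0.08369647 -0.87930327] 0.015900104849752718
```

View pics/s4c.png

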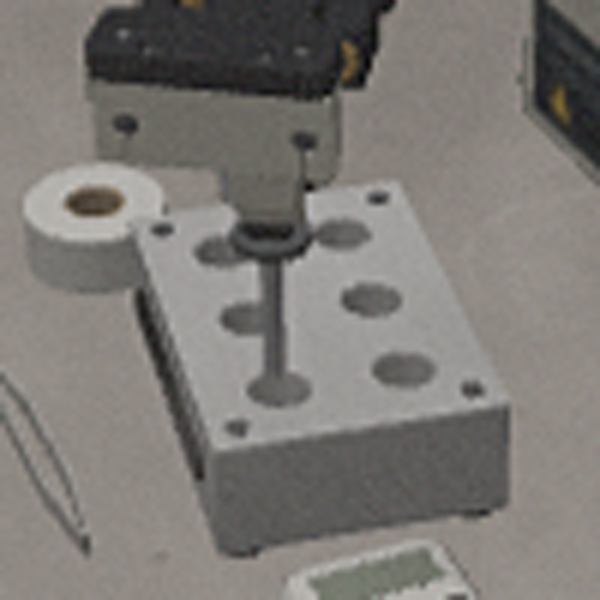

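>>> drive_tool([
  {"dx":0.004,"dy":0.0005,"dz":-0.0014,"rx":-0.002,"ry":0.001,"rz":0.001,"hand":0.01},
  {"dx":0.003,"dy":0,"dz":0,"rx":0,"ry":0,"rz":0,"hand":0.01},
  {"dx":0,"dy":0,"dz":0,"rx":0,"ry":0,"rz":0,"hand":0.01},
])

```text
t: 6.18
ee_pos: [0.4658, -0.0291, 0.139]
tcp_rot: [0.633, 0.315, -0.633, 0.315]
ft_force: [-0.1, -0.0, -0.5]
grip_width: 0.0157
```

>>> drive_tool([
  {"dx":0.001,"dy":0,"dz":0,"rx":0,"ry":0,"rz":0,"hand":0.01},
  {"dx":0.001,"dy":0,"dz":0,"rx":0,"ry":0,"rz":0,"hand":0.01},
])

```text
t: 6.35
ee_pos: [0.4659, -0.0292, 0.137]
tcp_rot: [0.633, 0.315, -0.633, 0.315]
ft_force: [-0.7, -2.0, -1.1]
grip_width: 0.0154
```

>>> drive_tool([
  {"dx":0.001,"dy":0,"dz":0,"rx":0,"ry":0,"rz":0,"hand":0.01},
  {"dx":0.001,"dy":0,"dz":0,"rx":0,"ry":0,"rz":0,"hand":0.01},
])

```text
t: 6.52
ee_pos: [0.4661, -0.0292, 0.1351]
tcp_rot: [0.633, 0.315, -0.632, 0.316]
ft_force: [-0.5, -0.8, -1.3]
grip_width: 0.0157
```

>>> drive_tool([
  {"dx":0.001,"dy":0,"dz":0,"rx":0,"ry":0,"rz":0,"hand":0.01},
])

```text
t: 6.6
ee_pos: [0.4661, -0.0292, 0.134]
tcp_rot: [0.633, 0.315, -0.632, 0.316]
ft_force: [-0.3, 0.8, -1.1]
grip_width: 0.0155
```

>>> drive_tool([
  {"dx":0.001,"dy":0,"dz":0,"rx":0,"ry":0,"rz":0,"hand":0.01},
])

```text
t: 6.68
ee_pos: [0.4662, -0.0292, 0.133]
tcp_rot: [0.634, 0.315, -0.632, 0.316]
ft_force: [-1.0, 0.2, -0.1]
grip_width: 0.0156
```

>>> drive_tool([
  {"dx":0.001,"dy":0,"dz":0,"rx":0,"ry":0,"rz":0,"hand":0.01},
])

```text
t: 6.77
ee_pos: [0.4662, -0.0292, 0.132]
tcp_rot: [0.634, 0.315, -0.632, 0.316]
ft_force: [-0.5, -0.8, -1.7]
grip_width: 0.0161
```

>>> drive_tool([
  {"dx":0.0007,"dy":-0.0005,"dz":0,"rx":0,"ry":0,"rz":0,"hand":0.01},
])

```text
t: 6.85
ee_pos: [0.4658, -0.0289, 0.1311]
tcp_rot: [0.634, 0.315, -0.632, 0.316]
ft_force: [-0.0, -1.0, -1.1]
grip_width: 0.0159
```

>>> drive_tool([
  {"dx":0.0007,"dy":-0.0005,"dz":0,"rx":0,"ry":0,"rz":0,"hand":0.01},
])

```text
t: 6.93
ee_pos: [0.4654, -0.0286, 0.1304]
tcp_rot: [0.634, 0.315, -0.632, 0.316]
ft_force: [1.1, -0.2, -0.9]
grip_width: 0.0155
```

>>> drive_tool([
  {"dx":0.0007,"dy":0,"dz":0,"rx":0,"ry":0,"rz":0,"hand":0.01},
])

```text
t: 7.02
ee_pos: [0.4653, -0.0286, 0.1295]
tcp_rot: [0.634, 0.315, -0.632, 0.316]
ft_force: [-1.2, -0.0, -1.3]
grip_width: 0.0155
```

>>> drive_tool([
  {"dx":0.0007,"dy":0,"dz":0,"rx":0,"ry":0,"rz":0,"hand":0.01},
])

```text
t: 7.1
ee_pos: [0.4653, -0.0285, 0.1288]
tcp_rot: [0.634, 0.315, -0.632, 0.316]
ft_force: [-0.7, 0.6, -1.1]
grip_width: 0.0156
```

>>> drive_tool([
  {"dx":0.0007,"dy":0,"dz":0,"rx":0,"ry":0,"rz":0,"hand":0.01},
])

```text
t: 7.18
ee_pos: [0.4653, -0.0285, 0.128]
tcp_rot: [0.634, 0.315, -0.632, 0.316]
ft_force: [0.5, 1.0, -0.7]
grip_width: 0.0155
```

>>> drive_tool([
  {"dx":0.0007,"dy":0,"dz":0,"rx":0,"ry":0,"rz":0,"hand":0.01},
])

```text
t: 7.27
ee_pos: [0.4653, -0.0285, 0.1273]
tcp_rot: [0.634, 0.315, -0.632, 0.316]
ft_force: [-0.2, -0.6, -1.9]
grip_width: 0.0161
```

>>> drive_tool([
  {"dx":0.0007,"dy":0,"dz":0,"rx":0,"ry":0,"rz":0,"hand":0.01},
])

```text
t: 7.35
ee_pos: [0.4653, -0.0285, 0.1265]
tcp_rot: [0.634, 0.315, -0.632, 0.316]
ft_force: [0.3, 0.3, -1.0]
grip_width: 0.0156
```

>>> drive_tool([
  {"dx":0.0007,"dy":0,"dz":0,"rx":0,"ry":0,"rz":0,"hand":0.01},
])

```text
t: 7.43
ee_pos: [0.4653, -0.0285, 0.1257]
tcp_rot: [0.634, 0.315, -0.632, 0.316]
ft_force: [-0.7, -1.1, -1.6]
grip_width: 0.0158
```

>>> drive_tool([
  {"dx":0.0007,"dy":0,"dz":0,"rx":0,"ry":0,"rz":0,"hand":0.01},
])

```text
t: 7.52
ee_pos: [0.4653, -0.0285, 0.125]
tcp_rot: [0.634, 0.315, -0.632, 0.316]
ft_force: [0.2, 0.2, -1.8]
grip_width: 0.0156
```

>>> drive_tool([
  {"dx":0.0007,"dy":0,"dz":0,"rx":0,"ry":0,"rz":0,"hand":0.01},
])

```text
t: 7.6
ee_pos: [0.4653, -0.0285, 0.1242]
tcp_rot: [0.634, 0.315, -0.632, 0.316]
ft_force: [-0.3, 0.2, -0.5]
grip_width: 0.0157
```

>>> drive_tool([
  {"dx":0.0007,"dy":0,"dz":0,"rx":0,"ry":0,"rz":0,"hand":0.01},
])

```text
t: 7.68
ee_pos: [0.4653, -0.0285, 0.1234]
tcp_rot: [0.634, 0.315, -0.632, 0.316]
ft_force: [-0.9, -0.4, -1.5]
grip_width: 0.0159
```

>>> drive_tool([
  {"dx":0.0007,"dy":0,"dz":0,"rx":0,"ry":0,"rz":0,"hand":0.01},
])

```text
t: 7.77
ee_pos: [0.4654, -0.0285, 0.1226]
tcp_rot: [0.634, 0.315, -0.632, 0.316]
ft_force: [-0.2, 0.0, -0.5]
grip_width: 0.0156
```

>>> drive_tool([
  {"dx":0.0007,"dy":0,"dz":0,"rx":0,"ry":0,"rz":0,"hand":0.01},
])

```text
t: 7.85
ee_pos: [0.4654, -0.0285, 0.1219]
tcp_rot: [0.634, 0.315, -0.632, 0.316]
ft_force: [-0.1, -0.4, -1.8]
grip_width: 0.0157
```

>>> drive_tool([
  {"dx":0.0007,"dy":0,"dz":0,"rx":0,"ry":0,"rz":0,"hand":0.01},
])

```text
t: 7.93
ee_pos: [0.4654, -0.0285, 0.1211]
tcp_rot: [0.634, 0.315, -0.632, 0.316]
ft_force: [0.7, 0.1, -0.5]
grip_width: 0.0161
```

>>> drive_tool([
  {"dx":0.0007,"dy":0,"dz":0,"rx":0,"ry":0,"rz":0,"hand":0.01},
])

```text
t: 8.02
ee_pos: [0.4654, -0.0285, 0.1203]
tcp_rot: [0.634, 0.315, -0.632, 0.316]
ft_force: [-0.3, -0.2, 1.9]
grip_width: 0.0161
```

>>> drive_tool([
  {"dx":0.0007,"dy":0,"dz":0,"rx":0,"ry":0,"rz":0,"hand":0.01},
])

```text
t: 8.1
ee_pos: [0.4655, -0.0286, 0.1199]
tcp_rot: [0.634, 0.315, -0.632, 0.316]
ft_force: [-2.0, -0.3, 7.6]
grip_width: 0.0157
```

```bash
python3 go.py .4642 -.0283 .140 -127; python3 shot.py scene s5;  python3 - <<'E'
import pickle,cv2
s,f=pickle.load(open("s5.pkl","rb"))
cv2.imwrite("pics/s5c.png",cv2.resize(f["frame"][150:250,215:315,::-1],None,fx=6,fy=6,interpolation=cv2.INTER_CUBIC))
E
```

```text
t 8.1 pos [ 0.4655 -0.0286  0.1199] F [-2.0144 -0.3383  7.5503] w 0.015650873557784557 q [-0.2259  0.3871  1.8554  0.      0.8965  1.9914]
d tool [-0.0201 -0.0011  0.0005] rot [-0.0007 -0.0011 -0.0024]
8.1 [ 0.46549052 -0.0285659   0.11994412] [ 0.63364728  0.31471259 -0.63219808  0.31586817] [-2.01442531 -0.33831934  7.55034571] 0.015650873557784557
```

View pics/s5c.png

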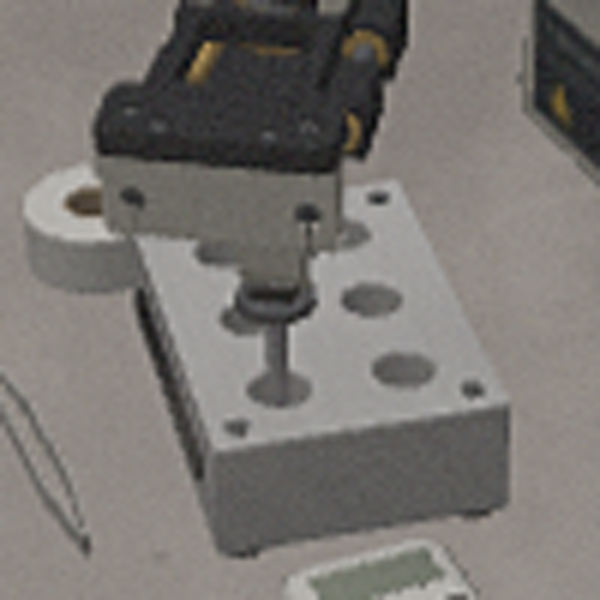

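>>> drive_tool([
  {"dx":-0.001,"dy":0,"dz":0,"rx":0,"ry":0,"rz":0,"hand":0.01},
])

```text
t: 8.23
ee_pos: [0.4654, -0.0285, 0.1209]
tcp_rot: [0.634, 0.315, -0.632, 0.316]
ft_force: [-0.3, -0.3, -1.6]
grip_width: 0.0159
```

>>> drive_tool([
  {"dx":0.0,"dy":0,"dz":0,"rx":0,"ry":0,"rz":0,"hand":0.01},
])

```text
t: 8.32
ee_pos: [0.4655, -0.0286, 0.1211]
tcp_rot: [0.634, 0.315, -0.632, 0.316]
ft_force: [-0.6, 0.5, -2.5]
grip_width: 0.0155
```

>>> drive_tool([
  {"dx":0.0002,"dy":0,"dz":0,"rx":0,"ry":0,"rz":0,"hand":0.01},
])

```text
t: 8.4
ee_pos: [0.4655, -0.0286, 0.1209]
tcp_rot: [0.634, 0.315, -0.632, 0.316]
ft_force: [-1.1, -0.3, -1.8]
grip_width: 0.0155
```

>>> drive_tool([
  {"dx":0.0002,"dy":0,"dz":0,"rx":0,"ry":0,"rz":0,"hand":0.01},
])

```text
t: 8.48
ee_pos: [0.4655, -0.0286, 0.1206]
tcp_rot: [0.634, 0.315, -0.632, 0.316]
ft_force: [0.4, 0.2, -0.4]
grip_width: 0.0159
```

>>> drive_tool([
  {"dx":0.0001,"dy":0,"dz":0,"rx":0,"ry":0,"rz":0,"hand":0.01},
])

```text
t: 8.57
ee_pos: [0.4655, -0.0286, 0.1204]
tcp_rot: [0.634, 0.315, -0.632, 0.316]
ft_force: [-0.5, 0.3, -0.3]
grip_width: 0.0158
```

>>> drive_tool([
  {"dx":0.0001,"dy":0,"dz":0,"rx":0,"ry":0,"rz":0,"hand":0.01},
])

```text
t: 8.65
ee_pos: [0.4655, -0.0285, 0.1202]
tcp_rot: [0.634, 0.315, -0.632, 0.316]
ft_force: [0.3, -0.4, -0.6]
grip_width: 0.0156
```

```bash
python3 go.py .4642 -.0283 .140 -127
```

```text
t 8.65 pos [ 0.4655 -0.0285  0.1202] F [ 0.2681 -0.385  -0.6088] w 0.015567974425668585 q [-0.2259  0.3866  1.8553  0.0001  0.897   1.9914]
d tool [-0.0198 -0.0011  0.0005] rot [-0.0008 -0.0012 -0.0024]
```

>>> drive_tool([
  {"dx":0.0001,"dy":0,"dz":0,"rx":0,"ry":0,"rz":0,"hand":0.01},
])

```text
t: 8.73
ee_pos: [0.4654, -0.0286, 0.12]
tcp_rot: [0.634, 0.315, -0.632, 0.316]
ft_force: [0.0, 0.1, 0.7]
grip_width: 0.0158
```

>>> drive_tool([
  {"dx":0.0001,"dy":0,"dz":0,"rx":0,"ry":0,"rz":0,"hand":0.01},
])

```text
t: 8.82
ee_pos: [0.4655, -0.0286, 0.12]
tcp_rot: [0.634, 0.315, -0.632, 0.316]
ft_force: [0.3, -0.1, 2.3]
grip_width: 0.0158
```

D's pin touches at TCP z ≈ 0.120, which puts its top about 20 mm below the face. That is the lower limit for the common level, so D is a low pin. The high pin should touch at about 0.124. I'll try well E next.

>>> drive_tool([
  {"dx":-0.01,"dy":0,"dz":0,"rx":0,"ry":0,"rz":0,"hand":0.01},
  {"dx":-0.01,"dy":0,"dz":0,"rx":0,"ry":0,"rz":0,"hand":0.01},
  {"dx":-0.01,"dy":0,"dz":0,"rx":0,"ry":0,"rz":0,"hand":0.01},
  {"dx":0,"dy":0,"dz":0,"rx":0,"ry":0,"rz":0,"hand":0.01},
])

```text
t: 9.15
ee_pos: [0.4648, -0.0284, 0.1502]
tcp_rot: [0.633, 0.315, -0.633, 0.315]
ft_force: [1.1, 0.2, -0.3]
grip_width: 0.016
```

```bash
python3 go.py .475 .0155 .15 -127
```

```text
t 9.15 pos [ 0.4648 -0.0284  0.1502] F [ 1.145   0.1664 -0.2568] w 0.01600430029097723 q [-0.2259  0.3429  1.8198  0.0001  0.9788  1.9914]
d tool [ 0.0002 -0.0183 -0.0412] rot [-0.0008 -0.0001 -0.0001]
```

>>> drive_tool([
  {"dx":0,"dy":-0.006,"dz":-0.0137,"rx":0,"ry":0,"rz":0,"hand":0.01},
  {"dx":0,"dy":-0.006,"dz":-0.0137,"rx":0,"ry":0,"rz":0,"hand":0.01},
  {"dx":0,"dy":-0.006,"dz":-0.0137,"rx":0,"ry":0,"rz":0,"hand":0.01},
  {"dx":0,"dy":0,"dz":0,"rx":0,"ry":0,"rz":0,"hand":0.01},
])

```text
t: 9.48
ee_pos: [0.4755, 0.0158, 0.1493]
tcp_rot: [0.634, 0.314, -0.633, 0.315]
ft_force: [-0.6, 0.5, -0.8]
grip_width: 0.0154
```

```bash
python3 go.py .475 .0155 .13 -127
```

```text
t 9.4833 pos [0.4755 0.0158 0.1493] F [-0.5821  0.4854 -0.7927] w 0.015448194162553984 q [-0.128   0.3602  1.7952 -0.0001  0.9853  2.0923]
d tool [ 0.0193 -0.0002  0.0006] rot [-0.0036 -0.0004 -0.0009]
```

>>> drive_tool([
  {"dx":0.006,"dy":0,"dz":0,"rx":-0.003,"ry":0,"rz":-0.001,"hand":0.01},
  {"dx":0.006,"dy":0,"dz":0,"rx":0,"ry":0,"rz":0,"hand":0.01},
  {"dx":0.004,"dy":0,"dz":0,"rx":0,"ry":0,"rz":0,"hand":0.01},
  {"dx":0,"dy":0,"dz":0,"rx":0,"ry":0,"rz":0,"hand":0.01},
])

```text
t: 9.82
ee_pos: [0.4745, 0.0151, 0.1302]
tcp_rot: [-0.632, -0.316, 0.633, -0.315]
ft_force: [-1.0, -0.4, -1.9]
grip_width: 0.0158
```

>>> drive_tool([
  {"dx":0.001,"dy":0,"dz":0,"rx":0,"ry":0,"rz":0,"hand":0.01},
  {"dx":0.001,"dy":0,"dz":0,"rx":0,"ry":0,"rz":0,"hand":0.01},
])

```text
t: 9.98
ee_pos: [0.474, 0.0142, 0.1273]
tcp_rot: [-0.632, -0.316, 0.634, -0.315]
ft_force: [0.3, -0.3, -0.8]
grip_width: 0.016
```

>>> drive_tool([
  {"dx":0.0006,"dy":-0.0004,"dz":-0.0008,"rx":0,"ry":0,"rz":0,"hand":0.01},
  {"dx":0.0006,"dy":0,"dz":0,"rx":0,"ry":0,"rz":0,"hand":0.01},
])

```text
t: 10.15
ee_pos: [0.4741, 0.0146, 0.1259]
tcp_rot: [-0.632, -0.316, 0.634, -0.314]
ft_force: [0.1, -0.6, -2.3]
grip_width: 0.0159
```

>>> drive_tool([
  {"dx":0.0003,"dy":0,"dz":0,"rx":0,"ry":0,"rz":0,"hand":0.01},
  {"dx":0.0003,"dy":0,"dz":0,"rx":0,"ry":0,"rz":0,"hand":0.01},
])

```text
t: 10.32
ee_pos: [0.4743, 0.0144, 0.1254]
tcp_rot: [-0.632, -0.316, 0.634, -0.315]
ft_force: [0.6, -0.3, -0.7]
grip_width: 0.0156
```

>>> drive_tool([
  {"dx":0.0003,"dy":0,"dz":0,"rx":0,"ry":0,"rz":0,"hand":0.01},
])

```text
t: 10.4
ee_pos: [0.4744, 0.0144, 0.1252]
tcp_rot: [-0.632, -0.316, 0.634, -0.315]
ft_force: [-0.2, 0.5, -1.5]
grip_width: 0.016
```

>>> drive_tool([
  {"dx":0.0003,"dy":0,"dz":0,"rx":0,"ry":0,"rz":0,"hand":0.01},
])

```text
t: 10.48
ee_pos: [0.4744, 0.0144, 0.125]
tcp_rot: [-0.632, -0.315, 0.634, -0.315]
ft_force: [-0.6, -0.0, -0.7]
grip_width: 0.0163
```

>>> drive_tool([
  {"dx":0.0004,"dy":0,"dz":0,"rx":0,"ry":0,"rz":0,"hand":0.01},
])

```text
t: 10.57
ee_pos: [0.4745, 0.0144, 0.1247]
tcp_rot: [-0.632, -0.315, 0.634, -0.315]
ft_force: [-0.3, 0.0, -1.6]
grip_width: 0.0153
```

>>> drive_tool([
  {"dx":0.0003,"dy":0,"dz":0,"rx":0,"ry":0,"rz":0,"hand":0.01},
])

```text
t: 10.65
ee_pos: [0.4746, 0.0144, 0.1244]
tcp_rot: [-0.632, -0.315, 0.634, -0.315]
ft_force: [0.2, 0.7, -0.3]
grip_width: 0.0156
```

>>> drive_tool([
  {"dx":0.0003,"dy":0,"dz":0,"rx":0,"ry":0,"rz":0,"hand":0.01},
])

```text
t: 10.73
ee_pos: [0.4746, 0.0144, 0.1243]
tcp_rot: [-0.632, -0.315, 0.634, -0.315]
ft_force: [-1.5, -0.4, 4.1]
grip_width: 0.0157
```

Contact at TCP z 0.1243, which is 4 mm above D, so E holds the high pin. I'll push it down 4 mm in small steps.

>>> drive_tool([
  {"dx":0.0007,"dy":0,"dz":0,"rx":0,"ry":0,"rz":0,"hand":0.01},
])

```text
t: 10.82
ee_pos: [0.4747, 0.0144, 0.124]
tcp_rot: [-0.632, -0.315, 0.634, -0.315]
ft_force: [-2.0, 0.9, 6.8]
grip_width: 0.0159
```

>>> drive_tool([
  {"dx":0.0007,"dy":0,"dz":0,"rx":0,"ry":0,"rz":0,"hand":0.01},
])

```text
t: 10.9
ee_pos: [0.4747, 0.0144, 0.1239]
tcp_rot: [-0.632, -0.315, 0.634, -0.315]
ft_force: [-1.8, 0.2, 5.7]
grip_width: 0.0158
```

>>> drive_tool([
  {"dx":0.0007,"dy":0,"dz":0,"rx":0,"ry":0,"rz":0,"hand":0.01},
])

```text
t: 10.98
ee_pos: [0.4746, 0.0145, 0.1238]
tcp_rot: [-0.632, -0.315, 0.633, -0.315]
ft_force: [-2.0, 0.5, 6.8]
grip_width: 0.0157
```

>>> drive_tool([
  {"dx":0.0007,"dy":0,"dz":0,"rx":0,"ry":0,"rz":0,"hand":0.01},
])

```text
t: 11.07
ee_pos: [0.4746, 0.0145, 0.1237]
tcp_rot: [-0.632, -0.315, 0.633, -0.315]
ft_force: [-3.0, -0.4, 5.7]
grip_width: 0.0161
```

>>> drive_tool([
  {"dx":0.0012,"dy":0,"dz":0,"rx":0,"ry":0,"rz":0,"hand":0.01},
  {"dx":0.0012,"dy":0,"dz":0,"rx":0,"ry":0,"rz":0,"hand":0.01},
])

```text
t: 11.23
ee_pos: [0.4746, 0.0145, 0.1227]
tcp_rot: [-0.633, -0.315, 0.633, -0.316]
ft_force: [-2.9, 0.4, 6.7]
grip_width: 0.0159
```

>>> drive_tool([
  {"dx":0.0012,"dy":0,"dz":0,"rx":0,"ry":0,"rz":0,"hand":0.01},
  {"dx":0.0012,"dy":0,"dz":0,"rx":0,"ry":0,"rz":0,"hand":0.01},
])

```text
t: 11.4
ee_pos: [0.4745, 0.0145, 0.1216]
tcp_rot: [-0.633, -0.315, 0.633, -0.316]
ft_force: [-1.7, 0.4, 6.5]
grip_width: 0.0158
```

>>> drive_tool([
  {"dx":0.0012,"dy":0,"dz":0,"rx":0,"ry":0,"rz":0,"hand":0.01},
  {"dx":0.0012,"dy":0,"dz":0,"rx":0,"ry":0,"rz":0,"hand":0.01},
])

```text
t: 11.57
ee_pos: [0.4744, 0.0145, 0.1204]
tcp_rot: [0.633, 0.315, -0.633, 0.316]
ft_force: [-3.6, 0.5, 7.2]
grip_width: 0.0158
```

>>> drive_tool([
  {"dx":0.0008,"dy":0,"dz":0,"rx":0,"ry":0,"rz":0,"hand":0.01},
])

```text
t: 11.65
ee_pos: [0.4744, 0.0145, 0.1202]
tcp_rot: [0.633, 0.315, -0.633, 0.316]
ft_force: [-2.4, -0.6, 7.5]
grip_width: 0.0158
```

>>> drive_tool([
  {"dx":0.0007,"dy":0,"dz":0,"rx":0,"ry":0,"rz":0,"hand":0.01},
])

```text
t: 11.73
ee_pos: [0.4744, 0.0146, 0.1202]
tcp_rot: [0.633, 0.315, -0.633, 0.316]
ft_force: [-3.4, 1.3, 6.8]
grip_width: 0.0162
```

Loaded position is 0.1202. Backing off, then re-touching E lightly.

>>> drive_tool([
  {"dx":-0.001,"dy":0,"dz":0,"rx":0,"ry":0,"rz":0,"hand":0.01},
  {"dx":0,"dy":0,"dz":0,"rx":0,"ry":0,"rz":0,"hand":0.01},
])

```text
t: 11.9
ee_pos: [0.4745, 0.0146, 0.1215]
tcp_rot: [0.633, 0.315, -0.632, 0.316]
ft_force: [-0.4, -0.1, -1.9]
grip_width: 0.0158
```

>>> drive_tool([
  {"dx":0.0002,"dy":0,"dz":0,"rx":0,"ry":0,"rz":0,"hand":0.01},
])

```text
t: 11.98
ee_pos: [0.4745, 0.0146, 0.1213]
tcp_rot: [0.633, 0.315, -0.632, 0.316]
ft_force: [0.2, -0.1, -1.2]
grip_width: 0.0157
```

>>> drive_tool([
  {"dx":0.0002,"dy":0,"dz":0,"rx":0,"ry":0,"rz":0,"hand":0.01},
])

```text
t: 12.07
ee_pos: [0.4745, 0.0146, 0.121]
tcp_rot: [0.633, 0.315, -0.632, 0.316]
ft_force: [0.1, 0.1, -1.6]
grip_width: 0.0157
```

>>> drive_tool([
  {"dx":0.0001,"dy":0,"dz":0,"rx":0,"ry":0,"rz":0,"hand":0.01},
])

```text
t: 12.15
ee_pos: [0.4745, 0.0146, 0.1207]
tcp_rot: [0.633, 0.315, -0.632, 0.316]
ft_force: [0.1, 0.5, -1.5]
grip_width: 0.0157
```

>>> drive_tool([
  {"dx":0.0001,"dy":0,"dz":0,"rx":0,"ry":0,"rz":0,"hand":0.01},
])

```text
t: 12.23
ee_pos: [0.4745, 0.0146, 0.1205]
tcp_rot: [0.633, 0.315, -0.632, 0.316]
ft_force: [0.6, -0.1, -0.9]
grip_width: 0.0158
```

>>> drive_tool([
  {"dx":0.0001,"dy":0,"dz":0,"rx":0,"ry":0,"rz":0,"hand":0.01},
])

```text
t: 12.32
ee_pos: [0.4744, 0.0146, 0.1203]
tcp_rot: [0.633, 0.315, -0.633, 0.316]
ft_force: [-0.8, 0.1, 1.0]
grip_width: 0.0157
```

E now touches at about 0.1204. I'll check against an untouched well, F, with the same light touch.

>>> drive_tool([
  {"dx":-0.01,"dy":0,"dz":0,"rx":0,"ry":0,"rz":0,"hand":0.01},
  {"dx":-0.01,"dy":0,"dz":0,"rx":0,"ry":0,"rz":0,"hand":0.01},
  {"dx":-0.01,"dy":0,"dz":0,"rx":0,"ry":0,"rz":0,"hand":0.01},
  {"dx":0,"dy":0,"dz":0,"rx":0,"ry":0,"rz":0,"hand":0.01},
  {"dx":0,"dy":-0.006,"dz":-0.0137,"rx":0,"ry":0,"rz":0,"hand":0.01},
  {"dx":0,"dy":-0.006,"dz":-0.0137,"rx":0,"ry":0,"rz":0,"hand":0.01},
  {"dx":0,"dy":-0.006,"dz":-0.0137,"rx":0,"ry":0,"rz":0,"hand":0.01},
  {"dx":0,"dy":0,"dz":0,"rx":0,"ry":0,"rz":0,"hand":0.01},
])

```text
t: 12.98
ee_pos: [0.4844, 0.059, 0.1492]
tcp_rot: [-0.633, -0.314, 0.634, -0.315]
ft_force: [-1.4, 0.0, -0.9]
grip_width: 0.016
```

```bash
python3 go.py .484 .0590 .13 -127
```

```text
t 12.9833 pos [0.4844 0.059  0.1492] F [-1.4245  0.0277 -0.8811] w 0.016001715169977553 q [-0.0353  0.381   1.7617 -0.0016  0.9996  2.1848]
d tool [ 0.0192 -0.0004  0.0002] rot [-0.0026  0.0015 -0.0002]
```

>>> drive_tool([
  {"dx":0.006,"dy":0,"dz":0,"rx":-0.002,"ry":0.0015,"rz":0,"hand":0.01},
  {"dx":0.006,"dy":0,"dz":0,"rx":0,"ry":0,"rz":0,"hand":0.01},
  {"dx":0.004,"dy":0,"dz":0,"rx":0,"ry":0,"rz":0,"hand":0.01},
  {"dx":0,"dy":0,"dz":0,"rx":0,"ry":0,"rz":0,"hand":0.01},
  {"dx":0.002,"dy":0,"dz":0,"rx":0,"ry":0,"rz":0,"hand":0.01},
])

```text
t: 13.4
ee_pos: [0.4831, 0.0576, 0.1276]
tcp_rot: [-0.632, -0.316, 0.634, -0.315]
ft_force: [-0.5, -0.9, -0.5]
grip_width: 0.0157
```

>>> drive_tool([
  {"dx":0.0008,"dy":0,"dz":0,"rx":0,"ry":0,"rz":0,"hand":0.01},
  {"dx":0.0008,"dy":0,"dz":0,"rx":0,"ry":0,"rz":0,"hand":0.01},
  {"dx":0.0006,"dy":0,"dz":0,"rx":0,"ry":0,"rz":0,"hand":0.01},
])

```text
t: 13.65
ee_pos: [0.4828, 0.0566, 0.1246]
tcp_rot: [-0.632, -0.315, 0.634, -0.315]
ft_force: [-0.2, 0.3, -1.4]
grip_width: 0.0159
```

```bash
python3 go.py .484 .0590 .13 -127
```

```text
t 13.65 pos [0.4828 0.0566 0.1246] F [-0.201   0.2988 -1.4464] w 0.015852266439388182 q [-0.0405  0.4135  1.793  -0.0011  0.9391  2.178 ]
d tool [-0.0054 -0.0005 -0.0026] rot [-0.0013  0.003   0.0027]
```

>>> drive_tool([
  {"dx":0.0004,"dy":0,"dz":-0.001,"rx":0,"ry":0.001,"rz":0.001,"hand":0.01},
  {"dx":0.0004,"dy":0,"dz":-0.001,"rx":0,"ry":0.001,"rz":0.001,"hand":0.01},
])

```text
t: 13.82
ee_pos: [0.4842, 0.058, 0.1239]
tcp_rot: [-0.633, -0.315, 0.633, -0.315]
ft_force: [0.4, -0.3, 0.1]
grip_width: 0.016
```

>>> drive_tool([
  {"dx":0.0004,"dy":0,"dz":0,"rx":0,"ry":0,"rz":0,"hand":0.01},
  {"dx":0.0004,"dy":0,"dz":0,"rx":0,"ry":0,"rz":0,"hand":0.01},
])

```text
t: 13.98
ee_pos: [0.4845, 0.0582, 0.1233]
tcp_rot: [0.633, 0.315, -0.633, 0.315]
ft_force: [-0.1, 0.5, -0.4]
grip_width: 0.0158
```

>>> drive_tool([
  {"dx":0.0004,"dy":0,"dz":0,"rx":0,"ry":0,"rz":0,"hand":0.01},
])

```text
t: 14.07
ee_pos: [0.4845, 0.0582, 0.1229]
tcp_rot: [0.633, 0.315, -0.633, 0.315]
ft_force: [0.1, -0.1, -1.1]
grip_width: 0.0158
```

>>> drive_tool([
  {"dx":0.0004,"dy":0,"dz":0,"rx":0,"ry":0,"rz":0,"hand":0.01},
])

```text
t: 14.15
ee_pos: [0.4846, 0.0583, 0.1226]
tcp_rot: [0.633, 0.315, -0.633, 0.315]
ft_force: [0.2, -0.1, -1.8]
grip_width: 0.0154
```

>>> drive_tool([
  {"dx":0.0004,"dy":0,"dz":0,"rx":0,"ry":0,"rz":0,"hand":0.01},
])

```text
t: 14.23
ee_pos: [0.4846, 0.0583, 0.1222]
tcp_rot: [0.633, 0.315, -0.633, 0.315]
ft_force: [-0.3, 0.1, -1.0]
grip_width: 0.0158
```

>>> drive_tool([
  {"dx":0.0003,"dy":0,"dz":0,"rx":0,"ry":0,"rz":0,"hand":0.01},
])

```text
t: 14.32
ee_pos: [0.4846, 0.0583, 0.1218]
tcp_rot: [0.633, 0.315, -0.633, 0.315]
ft_force: [-1.1, 0.3, -0.5]
grip_width: 0.0161
```

>>> drive_tool([
  {"dx":0.0002,"dy":0,"dz":0,"rx":0,"ry":0,"rz":0,"hand":0.01},
])

```text
t: 14.4
ee_pos: [0.4846, 0.0583, 0.1216]
tcp_rot: [0.633, 0.315, -0.633, 0.315]
ft_force: [-0.7, -0.4, -0.4]
grip_width: 0.0161
```

>>> drive_tool([
  {"dx":0.0002,"dy":0,"dz":0,"rx":0,"ry":0,"rz":0,"hand":0.01},
])

```text
t: 14.48
ee_pos: [0.4846, 0.0583, 0.1214]
tcp_rot: [0.633, 0.315, -0.633, 0.315]
ft_force: [0.4, 0.2, -1.9]
grip_width: 0.0157
```

>>> drive_tool([
  {"dx":0.0002,"dy":0,"dz":0,"rx":0,"ry":0,"rz":0,"hand":0.01},
])

```text
t: 14.57
ee_pos: [0.4846, 0.0583, 0.1211]
tcp_rot: [0.633, 0.315, -0.633, 0.315]
ft_force: [-0.3, 0.0, -1.6]
grip_width: 0.0157
```

>>> drive_tool([
  {"dx":0.0002,"dy":0,"dz":0,"rx":0,"ry":0,"rz":0,"hand":0.01},
])

```text
t: 14.65
ee_pos: [0.4845, 0.0583, 0.1209]
tcp_rot: [0.633, 0.315, -0.633, 0.315]
ft_force: [-1.1, 1.4, -1.0]
grip_width: 0.0154
```

>>> drive_tool([
  {"dx":0.0001,"dy":0,"dz":0,"rx":0,"ry":0,"rz":0,"hand":0.01},
])

```text
t: 14.73
ee_pos: [0.4846, 0.0583, 0.1208]
tcp_rot: [0.633, 0.315, -0.633, 0.315]
ft_force: [-0.5, -0.4, -1.2]
grip_width: 0.0155
```

>>> drive_tool([
  {"dx":0.0001,"dy":0,"dz":0,"rx":0,"ry":0,"rz":0,"hand":0.01},
])

```text
t: 14.82
ee_pos: [0.4846, 0.0583, 0.1207]
tcp_rot: [0.633, 0.315, -0.633, 0.315]
ft_force: [0.5, -0.0, -1.4]
grip_width: 0.0157
```

>>> drive_tool([
  {"dx":0.0001,"dy":0,"dz":0,"rx":0,"ry":0,"rz":0,"hand":0.01},
])

```text
t: 14.9
ee_pos: [0.4846, 0.0583, 0.1206]
tcp_rot: [0.633, 0.315, -0.633, 0.315]
ft_force: [0.0, 0.1, -0.6]
grip_width: 0.0156
```

>>> drive_tool([
  {"dx":0.0001,"dy":0,"dz":0,"rx":0,"ry":0,"rz":0,"hand":0.01},
])

```text
t: 14.98
ee_pos: [0.4846, 0.0583, 0.1205]
tcp_rot: [0.633, 0.315, -0.633, 0.315]
ft_force: [-0.5, -1.0, -1.3]
grip_width: 0.0159
```

>>> drive_tool([
  {"dx":0.0001,"dy":0,"dz":0,"rx":0,"ry":0,"rz":0,"hand":0.01},
])

```text
t: 15.07
ee_pos: [0.4846, 0.0583, 0.1203]
tcp_rot: [0.633, 0.315, -0.633, 0.315]
ft_force: [0.2, -0.2, -1.5]
grip_width: 0.0157
```

>>> drive_tool([
  {"dx":0.0001,"dy":0,"dz":0,"rx":0,"ry":0,"rz":0,"hand":0.01},
])

```text
t: 15.15
ee_pos: [0.4846, 0.0583, 0.1203]
tcp_rot: [0.633, 0.315, -0.633, 0.315]
ft_force: [-0.9, -0.2, 0.8]
grip_width: 0.0159
```

>>> drive_tool([
  {"dx":0.0001,"dy":0,"dz":0,"rx":0,"ry":0,"rz":0,"hand":0.01},
])

```text
t: 15.23
ee_pos: [0.4846, 0.0583, 0.1204]
tcp_rot: [0.633, 0.315, -0.633, 0.315]
ft_force: [-1.1, 0.4, 1.2]
grip_width: 0.0157
```

>>> drive_tool([
  {"dx":0.0001,"dy":0,"dz":0,"rx":0,"ry":0,"rz":0,"hand":0.01},
])

```text
t: 15.32
ee_pos: [0.4846, 0.0583, 0.1203]
tcp_rot: [0.633, 0.315, -0.633, 0.315]
ft_force: [-0.2, -0.4, 1.3]
grip_width: 0.0159
```

>>> drive_tool([
  {"dx":0.0001,"dy":0,"dz":0,"rx":0,"ry":0,"rz":0,"hand":0.01},
])

```text
t: 15.4
ee_pos: [0.4846, 0.0583, 0.1203]
tcp_rot: [0.633, 0.315, -0.633, 0.315]
ft_force: [-0.3, 0.4, 0.9]
grip_width: 0.0159
```

F touches at 0.1203, the same as E, so the pins are level. Now to return the probe.

>>> drive_tool([
  {"dx":-0.01,"dy":0,"dz":0,"rx":0,"ry":0,"rz":0,"hand":0.01},
  {"dx":-0.01,"dy":0,"dz":0,"rx":0,"ry":0,"rz":0,"hand":0.01},
  {"dx":-0.01,"dy":0,"dz":0,"rx":0,"ry":0,"rz":0,"hand":0.01},
  {"dx":-0.016,"dy":0,"dz":0,"rx":0,"ry":0,"rz":0,"hand":0.01},
  {"dx":-0.016,"dy":0,"dz":0,"rx":0,"ry":0,"rz":0,"hand":0.01},
  {"dx":0,"dy":0,"dz":0,"rx":0,"ry":0,"rz":0,"hand":0.01},
])

```text
t: 15.9
ee_pos: [0.4836, 0.0583, 0.183]
tcp_rot: [-0.632, -0.315, 0.634, -0.315]
ft_force: [0.3, -0.2, -0.5]
grip_width: 0.0161
```

```bash
python3 go.py .4645 -.2981 .185 -127
```

```text
t 15.9 pos [0.4836 0.0583 0.183 ] F [ 0.3375 -0.2367 -0.5092] w 0.01609626134125198 q [-0.0372  0.3382  1.7182 -0.0004  1.088   2.1809]
d tool [-0.0018  0.1996  0.2959] rot [-0.0014  0.0019  0.0021]
```

>>> drive_tool([
  {"dx":-0.001,"dy":0.02,"dz":0.0296,"rx":0,"ry":0,"rz":0,"hand":0.01},
  {"dx":-0.001,"dy":0.02,"dz":0.0296,"rx":0,"ry":0,"rz":0,"hand":0.01},
  {"dx":-0.001,"dy":0.02,"dz":0.0296,"rx":0,"ry":0,"rz":0,"hand":0.01},
  {"dx":-0.001,"dy":0.02,"dz":0.0296,"rx":0,"ry":0,"rz":0,"hand":0.01},
  {"dx":-0.001,"dy":0.02,"dz":0.0296,"rx":0,"ry":0,"rz":0,"hand":0.01},
  {"dx":0,"dy":0.02,"dz":0.0296,"rx":0,"ry":0,"rz":0,"hand":0.01},
  {"dx":0,"dy":0.02,"dz":0.0296,"rx":0,"ry":0,"rz":0,"hand":0.01},
  {"dx":0,"dy":0.02,"dz":0.0296,"rx":0,"ry":0,"rz":0,"hand":0.01},
  {"dx":0,"dy":0.02,"dz":0.0296,"rx":0,"ry":0,"rz":0,"hand":0.01},
  {"dx":0,"dy":0,"dz":0,"rx":0,"ry":0,"rz":0,"hand":0.01},
])

```text
t: 16.73
ee_pos: [0.4657, -0.2743, 0.1804]
tcp_rot: [-0.631, -0.319, 0.632, -0.317]
ft_force: [-0.4, -0.0, -0.1]
grip_width: 0.0159
```

```bash
python3 go.py .4645 -.2981 .17 -127
```

```text
t 16.7333 pos [ 0.4657 -0.2743  0.1804] F [-0.3764 -0.0354 -0.124 ] w 0.01587350697310841 q [-0.6736  0.4322  1.5765 -0.0011  1.1364  1.5361]
d tool [0.0103 0.0133 0.0198] rot [0.0074 0.0009 0.0035]
```

>>> drive_tool([
  {"dx":0.003,"dy":0.0066,"dz":0.0099,"rx":0.007,"ry":0.001,"rz":0.003,"hand":0.01},
  {"dx":0.003,"dy":0.0066,"dz":0.0099,"rx":0,"ry":0,"rz":0,"hand":0.01},
  {"dx":0,"dy":0,"dz":0,"rx":0,"ry":0,"rz":0,"hand":0.01},
])

```text
t: 16.98
ee_pos: [0.4628, -0.3005, 0.1708]
tcp_rot: [-0.633, -0.316, 0.634, -0.313]
ft_force: [-0.9, 0.7, -1.5]
grip_width: 0.0159
```

```bash
python3 go.py .4645 -.2981 .16 -127; python3 shot.py scene s6;  python3 - <<'E'
import pickle,cv2
s,f=pickle.load(open("s6.pkl","rb"))
cv2.imwrite("pics/s6c.png",cv2.resize(f["frame"][240:340,280:380,::-1],None,fx=6,fy=6,interpolation=cv2.INTER_CUBIC))
E
```

```text
t 16.9833 pos [ 0.4628 -0.3005  0.1708] F [-0.8583  0.7002 -1.5203] w 0.01587672708797172 q [-0.715   0.462   1.5563  0.0003  1.1274  1.5054]
d tool [ 0.0108 -0.0001 -0.0029] rot [-0.004  -0.0006  0.004 ]
16.9833 [ 0.46284084 -0.30054818  0.17076351] [-0.6329857  -0.31561483  0.63389409 -0.31288124] [-0.85833695  0.70019198 -1.52029036] 0.01587672708797172
```

View pics/s6c.png

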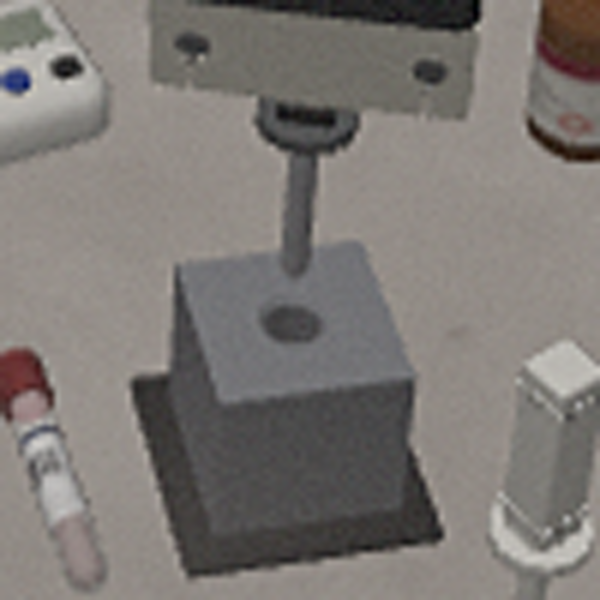

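>>> drive_tool([
  {"dx":0.003,"dy":0,"dz":-0.0029,"rx":-0.004,"ry":-0.0006,"rz":0.004,"hand":0.01},
  {"dx":0.004,"dy":0,"dz":0,"rx":0,"ry":0,"rz":0,"hand":0.01},
  {"dx":0,"dy":0,"dz":0,"rx":0,"ry":0,"rz":0,"hand":0.01},
])

```text
t: 17.28
ee_pos: [0.465, -0.2943, 0.1627]
tcp_rot: [0.632, 0.317, -0.632, 0.315]
ft_force: [-0.2, -0.8, -0.3]
grip_width: 0.0157
```

```bash
python3 go.py .4645 -.2981 .15 -127
```

```text
t 17.2833 pos [ 0.465  -0.2943  0.1627] F [-0.2121 -0.7647 -0.337 ] w 0.01568327874578911 q [-0.7042  0.4672  1.5727  0.0013  1.1039  1.509 ]
d tool [0.0127 0.0019 0.0034] rot [ 0.0028 -0.0013  0.0022]
```

>>> drive_tool([
  {"dx":0.003,"dy":0.001,"dz":0.0017,"rx":0.002,"ry":-0.001,"rz":0.001,"hand":0.01},
  {"dx":0.003,"dy":0.0005,"dz":0.0008,"rx":0,"ry":0,"rz":0,"hand":0.01},
  {"dx":0,"dy":0,"dz":0,"rx":0,"ry":0,"rz":0,"hand":0.01},
])

```text
t: 17.53
ee_pos: [0.4653, -0.2952, 0.1562]
tcp_rot: [-0.632, -0.317, 0.632, -0.316]
ft_force: [-0.4, -0.1, -1.7]
grip_width: 0.016
```

```bash
python3 go.py .4645 -.2981 .15 -127; python3 shot.py scene s7;  python3 - <<'E'
import pickle,cv2
s,f=pickle.load(open("s7.pkl","rb"))
cv2.imwrite("pics/s7c.png",cv2.resize(f["frame"][240:340,280:380,::-1],None,fx=6,fy=6,interpolation=cv2.INTER_CUBIC))
E
```

```text
t 17.5333 pos [ 0.4653 -0.2952  0.1562] F [-0.4005 -0.0989 -1.7174] w 0.0159753230752521 q [-0.7047  0.4752  1.5792  0.0004  1.0884  1.5079]
d tool [0.0062 0.0011 0.0028] rot [ 0.0038 -0.0004  0.0012]
17.5333 [ 0.46525629 -0.29523008  0.15624543] [-0.63216429 -0.31715197  0.63226475 -0.31626607] [-0.40052833 -0.09892123 -1.71735593] 0.0159753230752521
```

View pics/s7c.png

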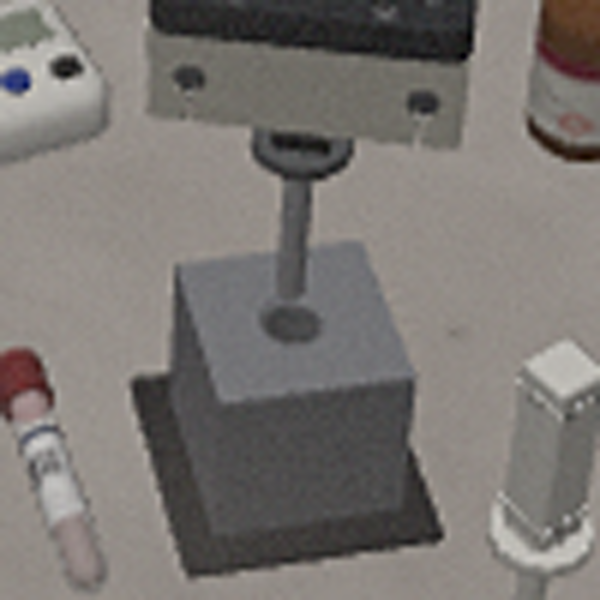

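>>> drive_tool([
  {"dx":0.002,"dy":0.0011,"dz":0.0028,"rx":0.004,"ry":0,"rz":0.001,"hand":0.01},
  {"dx":0.0,"dy":0,"dz":0,"rx":0,"ry":0,"rz":0,"hand":0.01},
])

```text
t: 17.75
ee_pos: [0.4647, -0.2983, 0.1545]
tcp_rot: [0.633, 0.315, -0.633, 0.316]
ft_force: [0.1, -0.6, -1.3]
grip_width: 0.0155
```

```bash
python3 go.py .4645 -.2981 .135 -127;python3 shot.py wrist w8; python3 - <<'E'
import pickle,cv2
s,f=pickle.load(open("w8.pkl","rb"))
cv2.imwrite("pics/w8c.png",cv2.resize(f["frame"][190:280,230:340,::-1],None,fx=6,fy=6,interpolation=cv2.INTER_CUBIC))
E
```

```text
t 17.75 pos [ 0.4647 -0.2983  0.1545] F [ 0.0992 -0.6001 -1.3254] w 0.015528063267186958 q [-0.7097  0.4782  1.5796  0.0004  1.0833  1.5068]
d tool [ 0.0195 -0.0003 -0.    ] rot [-0.0001 -0.0003 -0.0006]
17.75 [ 0.46467974 -0.29825818  0.15453092] [ 0.63304692  0.31531984 -0.63262417  0.31561313] [ 0.09920199 -0.60007646 -1.32538569] 0.015528063267186958
```

View pics/w8c.png

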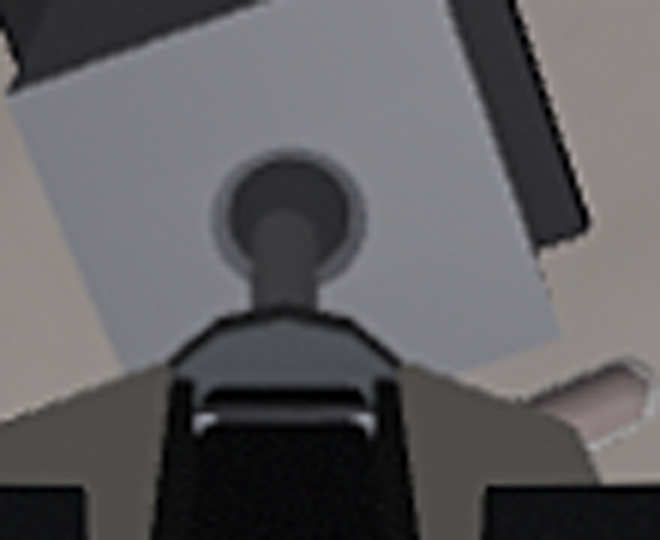

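The rod's tip at about (285,235) in the crop is lined up over the hole at (290,217). I'll lower it in.

>>> drive_tool([
  {"dx":0.004,"dy":0,"dz":0,"rx":0,"ry":0,"rz":0,"hand":0.01},
  {"dx":0.004,"dy":0,"dz":0,"rx":0,"ry":0,"rz":0,"hand":0.01},
  {"dx":0.004,"dy":0,"dz":0,"rx":0,"ry":0,"rz":0,"hand":0.01},
  {"dx":0,"dy":0,"dz":0,"rx":0,"ry":0,"rz":0,"hand":0.01},
])

```text
t: 18.13
ee_pos: [0.4648, -0.2985, 0.1419]
tcp_rot: [0.633, 0.315, -0.632, 0.316]
ft_force: [0.3, 0.4, -0.9]
grip_width: 0.016
```

```bash
python3 go.py .4645 -.2981 .12 -127
```

```text
t 18.1333 pos [ 0.4648 -0.2985  0.1419] F [ 0.2745  0.3862 -0.892 ] w 0.015970837789778442 q [-0.71    0.4928  1.5945  0.0008  1.0527  1.5069]
d tool [ 0.0219 -0.0006 -0.0001] rot [-0.0007 -0.0006 -0.0017]
```

>>> drive_tool([
  {"dx":0.004,"dy":-0.0006,"dz":0,"rx":0,"ry":0,"rz":-0.001,"hand":0.01},
  {"dx":0.004,"dy":0,"dz":0,"rx":0,"ry":0,"rz":0,"hand":0.01},
  {"dx":0.004,"dy":0,"dz":0,"rx":0,"ry":0,"rz":0,"hand":0.01},
  {"dx":0.004,"dy":-0.0005,"dz":0,"rx":0,"ry":0,"rz":0,"hand":0.01},
  {"dx":0.004,"dy":0,"dz":0,"rx":0,"ry":0,"rz":0,"hand":0.01},
  {"dx":0,"dy":0,"dz":0,"rx":0,"ry":0,"rz":0,"hand":0.01},
])

```text
t: 18.63
ee_pos: [0.4636, -0.2976, 0.1192]
tcp_rot: [0.633, 0.316, -0.633, 0.315]
ft_force: [-0.9, 0.5, -1.8]
grip_width: 0.0158
```

```bash
python3 go.py .4645 -.2981 .1 -127
```

```text
t 18.6333 pos [ 0.4636 -0.2976  0.1192] F [-0.9002  0.4537 -1.8457] w 0.015805371976660126 q [-0.7101  0.5195  1.6216  0.0008  1.0011  1.5068]
d tool [ 0.0192  0.001  -0.0001] rot [-0.0007 -0.0007  0.0005]
```

>>> drive_tool([
  {"dx":0.004,"dy":0.0008,"dz":0,"rx":0,"ry":0,"rz":0,"hand":0.01},
  {"dx":0.004,"dy":0,"dz":0,"rx":0,"ry":0,"rz":0,"hand":0.01},
  {"dx":0.004,"dy":0,"dz":0,"rx":0,"ry":0,"rz":0,"hand":0.01},
  {"dx":0.004,"dy":0,"dz":0,"rx":0,"ry":0,"rz":0,"hand":0.01},
  {"dx":0,"dy":0,"dz":0,"rx":0,"ry":0,"rz":0,"hand":0.01},
])

```text
t: 19.05
ee_pos: [0.4644, -0.2981, 0.1014]
tcp_rot: [0.633, 0.316, -0.633, 0.315]
ft_force: [0.2, -0.1, -0.6]
grip_width: 0.0159
```

>>> drive_tool([
  {"dx":0.001,"dy":0,"dz":0,"rx":0,"ry":0,"rz":0,"hand":0.01},
  {"dx":0.001,"dy":0,"dz":0,"rx":0,"ry":0,"rz":0,"hand":0.01},
])

```text
t: 19.22
ee_pos: [0.4645, -0.2982, 0.0991]
tcp_rot: [0.633, 0.316, -0.633, 0.315]
ft_force: [0.3, -0.3, -0.4]
grip_width: 0.0158
```

```bash
python3 go.py .4645 -.2981 .096 -127
```

```text
t 19.2167 pos [ 0.4645 -0.2982  0.0991] F [ 0.3101 -0.2633 -0.3702] w 0.015783768217701177 q [-0.7099  0.5474  1.6381  0.0008  0.9565  1.5069]
d tool [ 0.0031 -0.     -0.0001] rot [-0.0007 -0.0006  0.0005]
```

>>> drive_tool([
  {"dx":0.0007,"dy":0,"dz":0,"rx":0,"ry":0,"rz":0,"hand":0.01},
  {"dx":0.0007,"dy":0,"dz":0,"rx":0,"ry":0,"rz":0,"hand":0.01},
])

```text
t: 19.38
ee_pos: [0.4646, -0.2983, 0.0977]
tcp_rot: [0.633, 0.315, -0.633, 0.315]
ft_force: [-0.5, 0.7, -2.0]
grip_width: 0.0158
```

>>> drive_tool([
  {"dx":0.0006,"dy":0,"dz":0,"rx":0,"ry":0,"rz":0,"hand":0.01},
])

```text
t: 19.47
ee_pos: [0.4646, -0.2983, 0.0972]
tcp_rot: [0.633, 0.315, -0.633, 0.315]
ft_force: [0.0, -0.2, -0.6]
grip_width: 0.0157
```

>>> drive_tool([
  {"dx":0.0006,"dy":0,"dz":0,"rx":0,"ry":0,"rz":0,"hand":0.01},
])

```text
t: 19.55
ee_pos: [0.4647, -0.2983, 0.0966]
tcp_rot: [0.633, 0.315, -0.633, 0.315]
ft_force: [0.0, 0.6, -1.3]
grip_width: 0.0157
```

>>> drive_tool([
  {"dx":0.0004,"dy":0,"dz":0,"rx":0,"ry":0,"rz":0,"hand":0.01},
])

```text
t: 19.63
ee_pos: [0.4647, -0.2984, 0.0962]
tcp_rot: [0.633, 0.315, -0.633, 0.315]
ft_force: [0.5, -0.1, -1.1]
grip_width: 0.0157
```

>>> drive_tool([
  {"dx":0.0003,"dy":0,"dz":0,"rx":0,"ry":0,"rz":0,"hand":0.01},
])

```text
t: 19.72
ee_pos: [0.4648, -0.2984, 0.096]
tcp_rot: [0.633, 0.315, -0.633, 0.315]
ft_force: [-0.0, 0.3, -1.8]
grip_width: 0.0158
```

>>> drive_tool([
  {"dx":0.0003,"dy":0,"dz":0,"rx":0,"ry":0,"rz":0,"hand":0.01},
])

```text
t: 19.8
ee_pos: [0.4648, -0.2985, 0.0958]
tcp_rot: [0.633, 0.315, -0.633, 0.315]
ft_force: [-0.1, 0.8, 2.2]
grip_width: 0.0158
```

>>> drive_tool([
  {"dx":0.0003,"dy":0,"dz":0,"rx":0,"ry":0,"rz":0,"hand":0.01},
])

```text
t: 19.88
ee_pos: [0.4648, -0.2985, 0.0957]
tcp_rot: [0.633, 0.315, -0.633, 0.316]
ft_force: [-1.9, -0.1, 3.3]
grip_width: 0.0157
```

>>> drive_tool([
  {"dx":0.0003,"dy":0,"dz":0,"rx":0,"ry":0,"rz":0,"hand":0.01},
])

```text
t: 19.97
ee_pos: [0.4648, -0.2984, 0.0957]
tcp_rot: [0.633, 0.315, -0.633, 0.316]
ft_force: [-0.1, 0.9, 2.3]
grip_width: 0.0159
```

It seats at 0.0958, exactly the grasp height, so nothing slipped. Releasing.

>>> drive_tool([
  {"dx":0,"dy":0,"dz":0,"rx":0,"ry":0,"rz":0,"hand":0.022},
  {"dx":0,"dy":0,"dz":0,"rx":0,"ry":0,"rz":0,"hand":0.035},
  {"dx":0,"dy":0,"dz":0,"rx":0,"ry":0,"rz":0,"hand":0.045},
  {"dx":0,"dy":0,"dz":0,"rx":0,"ry":0,"rz":0,"hand":0.045},
])

```text
t: 20.3
ee_pos: [0.4651, -0.2987, 0.0959]
tcp_rot: [0.633, 0.315, -0.632, 0.316]
ft_force: [-0.6, -0.1, 0.1]
grip_width: 0.0373
```

>>> drive_tool([
  {"dx":-0.01,"dy":0,"dz":0,"rx":0,"ry":0,"rz":0,"hand":0.045},
  {"dx":-0.015,"dy":0,"dz":0,"rx":0,"ry":0,"rz":0,"hand":0.045},
  {"dx":-0.015,"dy":0,"dz":0,"rx":0,"ry":0,"rz":0,"hand":0.045},
  {"dx":-0.02,"dy":0,"dz":0,"rx":0,"ry":0,"rz":0,"hand":0.045},
  {"dx":-0.02,"dy":0,"dz":0,"rx":0,"ry":0,"rz":0,"hand":0.045},
  {"dx":-0.02,"dy":0,"dz":0,"rx":0,"ry":0,"rz":0,"hand":0.045},
  {"dx":-0.02,"dy":0,"dz":0,"rx":0,"ry":0,"rz":0,"hand":0.045},
  {"dx":0,"dy":0,"dz":0,"rx":0,"ry":0,"rz":0,"hand":0.045},
])

```text
t: 20.97
ee_pos: [0.4644, -0.2982, 0.2246]
tcp_rot: [0.633, 0.315, -0.633, 0.315]
ft_force: [-0.2, 0.0, 0.4]
grip_width: 0.0451
```

```bash
python3 shot.py scene s9; python3 shot.py wrist w9; python3 - <<'E'
import pickle,cv2,numpy as np
s,f=pickle.load(open("s9.pkl","rb"));_,w=pickle.load(open("w9.pkl","rb"))
a=cv2.resize(f["frame"][240:340,280:380,::-1],(400,400),interpolation=cv2.INTER_CUBIC)
b=cv2.resize(w["frame"][160:270,225:335,::-1],(400,400),interpolation=cv2.INTER_CUBIC)
cv2.imwrite("pics/s9c.png",np.hstack([a,b]))
E
```

```text
20.9667 [ 0.46441788 -0.29824329  0.22461324] [ 0.63327697  0.31505546 -0.63258794  0.31548827] [-0.19639617  0.03683694  0.40178846] 0.04513763884735331
21.0167 [ 0.46390816 -0.29783769  0.22283798] [ 0.63297185  0.31573807 -0.63289311  0.31480537] [0.35609642 0.04037836 0.04797279] 0.045109832476877894
```

View pics/s9c.png

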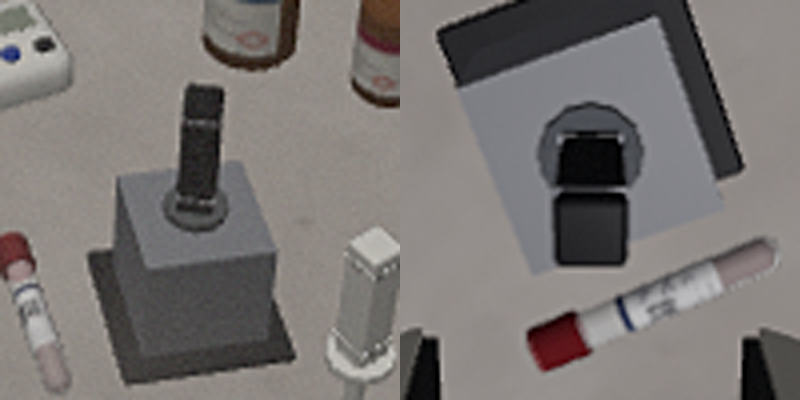

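The probe stands upright in the holder, collar on the top face at about (195,210) in the left crop, and the gripper is clear of it. Handing in.

```bash
python3 -c "
from workcell import job; print(job.job_done())"
```

```text
the job is handed in; nothing more can be done
None
```

I found the high pin, pushed it down about 4 mm to the level of the others, and put the probe back upright in its holder. I handed the job in at about 21 s.

- **Which pin:** it stood in the near-side middle well (stage x = -22.5, y = 0). It touched at a tool height of 124.4 mm, against about 120.3 mm in the near-side y = -45 well.
- **Level check:** after the push the pin touched at 120.3–120.4 mm. The pin in the near-side y = +45 well, felt only lightly, touched at 120.3 mm.
- **Not felt:** I left the three far-side wells alone, since only one pin could be high and these three readings settled which one.
- **Fault:** my first touch, on the near-side y = -45 pin, peaked at about 8.5 N, over the 6 N limit. Touching it again gave a height about 0.2–0.3 mm lower, so that pin may have slid by that much. I used smaller steps after that.
- **Probe return:** the collar met the holder at a tool height of 95.8 mm, the same as when I picked it up, so it did not slip in the grip. The last pictures show it upright with the collar on the holder and the gripper clear.
- **Disagreement:** the scene camera showed the rod's tip about 2 pixels (a few mm) higher than the arm's position implied, before any pushing as well as on the way back. The touch heights and the seating height did not bear this out, so I went by those.

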